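# Fetch the chime bar from behind the glue and tins

### The job

The long chime bar at the back of the wooden caddy is wanted on the tuning stand, but the glue bottle and the two stacked tins stand in front of it. First clear the bottle and both tins onto the cork mat, then lay the chime bar on the stand's two felt rails, between the end stops and in line with the stand, and finally put the bottle and the tins back in the caddy exactly where they stood, the small tin on the big one again. Keep everything upright and do not shift the tape roll or the mallet.

Things in the scene. Friction and masses are not known exactly. Their poses are not given: they have to be found in the camera images.
- bar: long chime bar: pale wooden box 180 x 44 x 34 mm with a metal tone bar 168 x 32 mm on top, 45 mm high in all (two pin heads 3 mm higher), 0.2 to 0.3 kg. Lies flat at the back of the caddy, 5 to 25 mm behind bottle and tins. Its sides, 44 mm apart, can be gripped. Origin: centre of its underside; x along its length, z up. (The 120 mm chime bar elsewhere is not meant.)
- bottle: white plastic glue bottle with a grey nozzle cap and a plain paper label, round, 52 mm diameter, 106 mm tall, straight-sided up to 72 mm, then narrowing to the cap (24 mm diameter, 85 to 99 mm up); 0.09 to 0.21 kg. Stands in the front row of the caddy. Origin: centre of its underside, z up.
- big_tin: bigger of two plain round metal tins with lids, 60 mm diameter, 56 mm high, flat top, about 0.22 kg. Stands in the front row of the caddy, its centre about 106 mm from the bottle's; bottle and tin change places from start to start. Origin: centre of its underside, z up.
- small_tin: smaller plain round metal tin with a lid, 42 mm diameter, 36 mm high, 0.07 kg; at the start it stands on top of the big tin. Origin: centre of its underside, z up.
- caddy: fixed open wooden tray, 220 mm deep (its x) by 360 mm wide (its y); floor 12 mm thick (inner floor 12 mm above its origin). Walls 10 mm thick; tops above the table: back (+x) 48 mm, sides 36 mm, front lip 26 mm. Origin: centre of its underside on the table.
- mat: fixed cork mat, 240 mm (its x) by 220 mm (its y), 4 mm thick, empty; on one side of the caddy. The side area. Origin: centre of its underside, z up; the top is 4 mm above it.
- stand: fixed tuning stand: dark steel base 300 x 120 x 14 mm; two felt-topped cross rails 90 mm long at x = +-50 mm, tops 32 mm above the origin; end stops 60 mm wide, inner faces at x = +-100 mm, tops 42 mm up; beyond the +x stop a microphone on a post, x = 107 to 160 mm, 83 mm high. The bar must lie along its x (either way round). Origin: under the middle of the rails, at table height
- tape: roll of tape, ring of 60 mm outer diameter, 19 mm high, lying flat in the back of the caddy beside the chime bar; a bystander, to be left alone. Origin: centre of its underside.
- mallet: wooden mallet 246 mm long and 24 mm thick, lying on the table between the robot and the caddy; a bystander, to be left alone. Origin: middle of its length, on the table; x along its length.

How it is judged:
By the outcome, as a careful person would: the job done as asked, in the order asked, and still so for the second after the job is handed in, with the robot touching nothing.
It also fails if it takes over 141 s, if anything falls off the work surface, if the arm or the gripper's body presses on something with over 40 N, if the wrist force passes 120 N, or if a joint passes its speed limit or range.

### The arm

A 7-joint arm with a two-finger parallel gripper is mounted at the origin on the work surface. World frame = base frame: x ahead of the robot, y to its left, z up, the work surface at z = 0. Lengths are in m, angles in rad, forces in N, time in s.
With the tool pointing down it reaches from about 0.425 to 0.875 m from the base axis. Payload 4.7 kg.
Tool frame: the origin (TCP) lies midway between the tips of the shut fingers; the grasp point (between the pads) lies 19 mm behind it; x points along the fingers, z is the direction in which the jaws open and shut, and the axes are right-handed (so a half turn about x gives the same grasp; the last joint's range is limited). The gripper opens to 85 mm and grips with 20 to 120 N. Pads are 22 mm wide; open, the fingers measure 114 mm over their backs; the gripper's body (76 mm by 85 mm) begins 54 mm behind the grasp point. The pads swing forward as they close: fully open they stand 13 mm farther back than shut.
Start: joints at [1.345, 0.321, -0.07, 1.45, 0.023, 1.371, -0.057], TCP at [0.154, -0.631, 0.231] pointing down, gripper open.
Joint ranges: [-2.86, 2.86], [-0.3, 2.09], [-1.38, 1.24], [0.06, 2.45], [-1.56, 4.7], [0.09, 2.05], [-2.69, 2.69]. Speed limits (rad/s): [2.57, 2.57, 3.14, 3.14, 3.14, 3.14, 3.14].

### API

Orientations are given as a unit quaternion [w, x, y, z].
In Python, from station import robot, imaging gives the robot as it stands.
- The arm moves only by the tool jog_arm, never from a script. Its argument "moves" is a list that holds one entry, the list of rows, each a list of 7 numbers: the turn, a rotation vector about the world's x, y, z in degrees, then the shift along the world's x, y, z in mm, then the opening, from -1 (shut) to 1 (fully open). In form: [[[rx, ry, rz, dx, dy, dz, claw], ...]]. A call has exactly 5 rows; each row is the pose to reach, as a shift and turn from the pose measured when the call began; what a row does not reach only later rows make up. A row lasts 1/10 s, in which the tool goes at most 50 mm and 8.59 degrees, less where a joint would pass 70% of its speed; a pose out of reach is approached as far as the arm can. A call with a gripper value outside its range is refused whole. The fingers move at their own pace and stop on an object; the grip force is fixed at half the most. Time passes only in rows, so rows that repeat a pose let the fingers close, or fill a call up. It gives the time, the measured TCP pose, the force and the opening at its end, in the units of the state.
- robot.state(): the state, without advancing time (a new reading comes with each control period).
- imaging.get_image(name): name is "scene" or "top" or "wrist"; returns the picture (384x512x3 uint8, blue, green, red); there is no depth.
- imaging.camera_info(name): a dict with "mtx" (3x3 intrinsics, pixels), "D" ([k1, k2, p1, p2, k3] as OpenCV has them; the pictures are not rectified), "rvec" (rotation vector, rad) and "tvec" (3), from world to camera coordinates, as OpenCV has them. Camera axes: x right, y down, z forward; pixel columns grow to the right and rows downward; lengths in m; the calibration is good to about 2 mm. A picture is of the moment at which its call begins: read the wrist's pose just before it. camera_info takes no time and is no camera call; for the wrist camera it gives the pose at the moment of the call.
- robot.job_done(): hands the job in, once; it reports no verdict.
The state is a dict: "time_s": time; "joint_positions": joint angles; "joint_vel": joint speeds; "tau": joint torques, N m; "tcp_pos": TCP position; "ee_rot": TCP orientation; "force": force on the tool from outside, world axes, zero at the start; "torque": the same for the moment, N m; "gripper_width": opening from 0.0 (shut) to 1.0 (fully open).
Only numpy, scipy, OpenCV 4.12 (cv2) and the standard library are available. Lean on these libraries where they do the work, as an engineer would, in place of code of your own. Each camera call takes 0.05 s, during which the arm holds its last target.

## Working session

There is one attempt and no reset: what is moved stays moved. The work goes in short steps, Python scripts to look and compute and a tool call to move; the robot and the scene stay as the last step left them, time stands still between calls to the robot, and variables do not carry over. Pictures are saved under pics/ and viewed, and the job is handed in when it is done.

Besides the shell and the picture viewer there is one more tool, called in YAML: its name, and indented under it one key for each argument. jog_arm: Moves the arm, as the interface text tells. Its arguments: {"type":"object","properties":{"moves":{"type":"array","items":{"type":"array","items":{"type":"array","items":{"type":"number"}}}}},"required":["moves"]}

```bash
ls; mkdir -p pics; python3 - <<'E'
from station import robot, imaging
import cv2
print(robot.state())
for n in ["scene","top","wrist"]:
    i=imaging.camera_info(n); print(n,i)
    cv2.imwrite(f"pics/{n}0.png",imaging.get_image(n))
E
```

```text
pics
{'time_s': 0.0, 'joint_positions': array([ 1.34508366,  0.32185731, -0.07007042,  1.45167257,  0.02256739,
        1.37083021, -0.05689136]), 'joint_vel': array([-1.92546415e-04, -6.33505922e-04,  3.31079862e-04, -3.35839135e-04,
       -1.58770509e-03, -8.87243475e-04,  5.94113078e-05]), 'tau': array([ 4.46612330e-04, -4.93586719e+01, -3.81989591e-01, -3.14341557e+01,
        1.29254404e-02,  1.13577425e-02, -1.71224434e-05]), 'tcp_pos': array([ 0.15421179, -0.63087559,  0.23020234]), 'ee_rot': array([ 0.55565703,  0.43700683,  0.5567898 , -0.43618277]), 'force': array([-0.13883379,  0.75676851,  0.51543425]), 'torque': array([ 0.04458068,  0.0153456 , -0.01710314]), 'gripper_width': 1.0030045529442928}
scene {'mtx': array([[422.38706614,   0.        , 257.23299881],
       [  0.        , 422.38706614, 189.95328407],
       [  0.        ,   0.        ,   1.        ]]), 'D': array([-0.05573569,  0.        ,  0.        ,  0.        ,  0.        ]), 'rvec': array([ 1.7786842 ,  2.01916921, -0.59854891]), 'tvec': array([ 0.05568076, -0.37685566,  1.29551534])}
top {'mtx': array([[406.69202302,   0.        , 266.38563467],
       [  0.        , 406.69202302, 194.33774814],
       [  0.        ,   0.        ,   1.        ]]), 'D': array([-0.01788634,  0.        ,  0.        ,  0.        ,  0.        ]), 'rvec': array([ 2.12956025, -2.19335515,  0.10897108]), 'tvec': array([0.01536323, 0.49931616, 0.9864198 ])}
wrist {'mtx': array([[311.21424583,   0.        , 250.61925732],
       [  0.        , 311.21424583, 193.24683579],
       [  0.        ,   0.        ,   1.        ]]), 'D': array([-0.06759233,  0.        ,  0.        ,  0.        ,  0.        ]), 'rvec': array([-2.25445525,  1.76860174,  0.29965789]), 'tvec': array([-0.64990318, -0.04328678,  0.38173145])}
```

View pics/scene0.png

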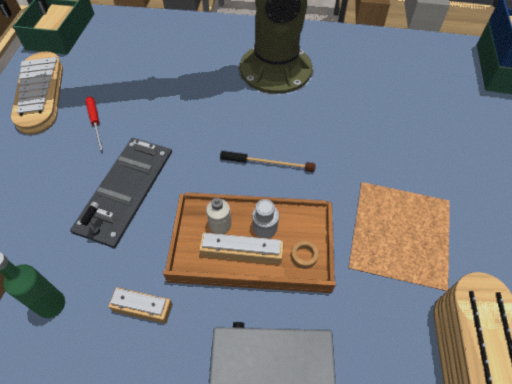

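View pics/top0.png

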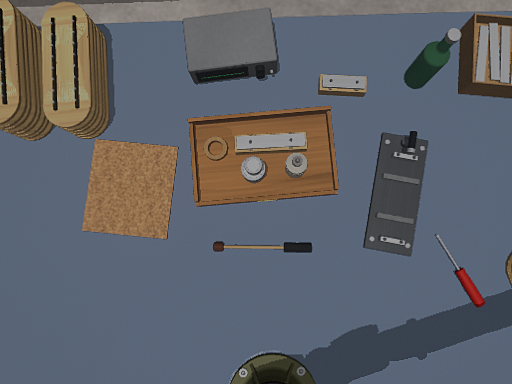

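View pics/wrist0.png

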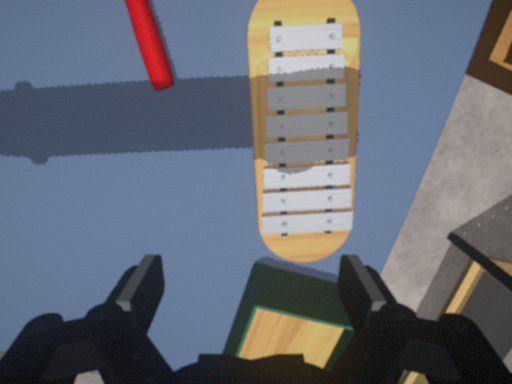

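```bash
cat > h.py <<'E'
import numpy as np, cv2, time
from station import robot, imaging
def ray(ci,px):
    px=np.array(px,float).reshape(-1,1,2)
    u=cv2.undistortPoints(px,ci['mtx'],ci['D']).reshape(-1,2)
    R=cv2.Rodrigues(ci['rvec'])[0]
    d=np.c_[u,np.ones(len(u))]@R   # R^T d
    return -R.T@ci['tvec'], d
def plane(ci,px,z):
    o,d=ray(ci,px); t=(z-o[2])/d[:,2]
    return o+d*t[:,None]
def proj(ci,P):
    return cv2.projectPoints(np.array(P,float).reshape(-1,1,3),ci['rvec'],ci['tvec'],ci['mtx'],ci['D'])[0].reshape(-1,2)
def tri(c1,p1,c2,p2):
    o1,d1=ray(c1,p1);o2,d2=ray(c2,p2);d1=d1[0]/np.linalg.norm(d1);d2=d2[0]/np.linalg.norm(d2)
    A=np.c_[d1,-d2]; s=np.linalg.lstsq(A,o2-o1,rcond=None)[0]
    a=o1+d1*s[0];b=o2+d2*s[1]; return (a+b)/2,np.linalg.norm(a-b)
def st():
    s=robot.state(); from scipy.spatial.transform import Rotation as Ro
    q=s['ee_rot'];R=Ro.from_quat([q[1],q[2],q[3],q[0]]).as_matrix()
    print('t',round(s['time_s'],2),'tcp',s['tcp_pos'].round(4),'F',s['force'].round(1),'w',round(s['gripper_width'],3))
    print('x',R[:,0].round(3),'z',R[:,2].round(3),'jawyaw',np.degrees(np.arctan2(R[1,2],R[0,2])).round(2)); print('q',s['joint_positions'].round(3))
    return s,R
E
python3 - <<'E'
import cv2
from h import *
t=cv2.imread('pics/top0.png'); s=cv2.imread('pics/scene0.png')
cv2.imwrite('pics/topz.png',cv2.resize(t[100:210,185:345],None,fx=5,fy=5,interpolation=cv2.INTER_CUBIC))
cv2.imwrite('pics/topst.png',cv2.resize(t[125:260,355:435],None,fx=4.4,fy=4.4,interpolation=cv2.INTER_CUBIC))
cv2.imwrite('pics/scz.png',cv2.resize(s[185:295,165:340],None,fx=4.5,fy=4.5,interpolation=cv2.INTER_CUBIC))
st()
E
```

```text
t 0.15 tcp [ 0.1542 -0.631   0.2305] F [ 0.8  0.9 -0.9] w 1.0
x [-0.     0.001 -1.   ] z [ 0.238 -0.971 -0.002] jawyaw -76.26
q [ 1.345  0.322 -0.07   1.451  0.023  1.371 -0.057]
```

View pics/topz.png

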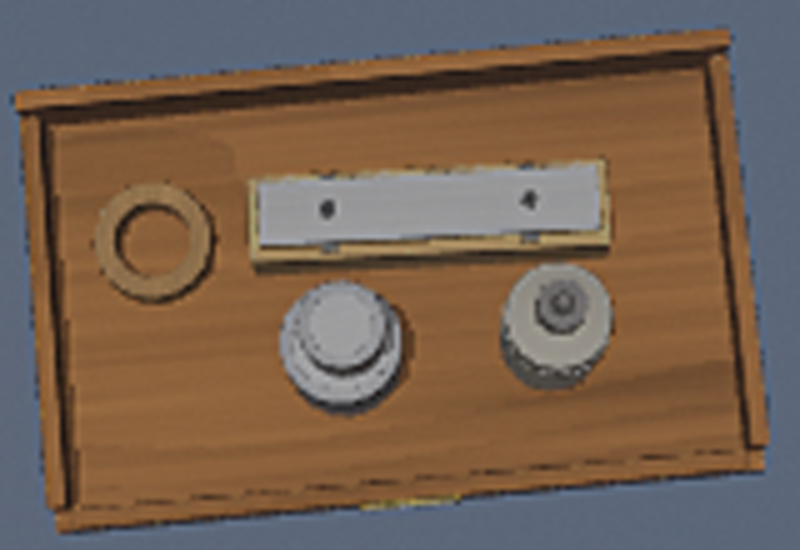

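View pics/scz.png

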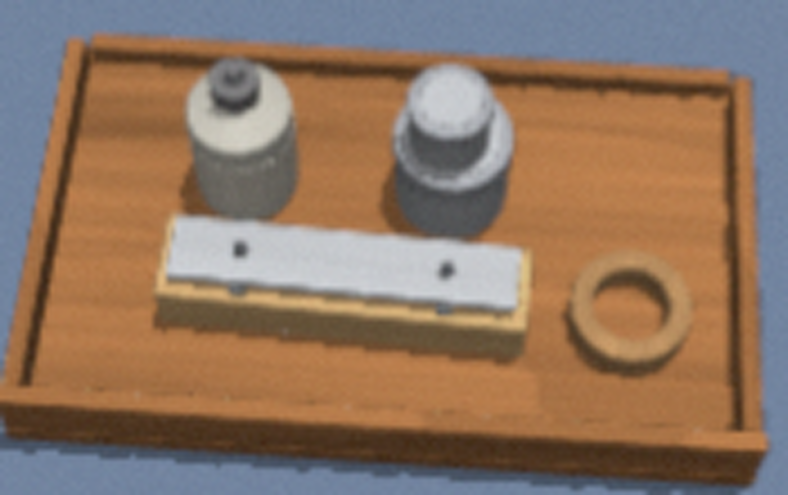

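View pics/topst.png

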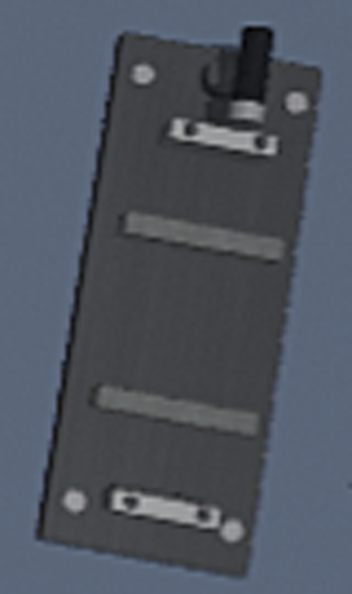

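```bash
cat > m.py <<'E'
from h import *
T=imaging.camera_info('top');S=imaging.camera_info('scene')
tz=lambda u,v:(185+(u+.5)/5-.5,100+(v+.5)/5-.5)
ts=lambda u,v:(355+(u+.5)/4.4-.5,125+(v+.5)/4.4-.5)
sz=lambda u,v:(165+(u+.5)/4.5-.5,185+(v+.5)/4.5-.5)
P=lambda n,c,p,z:print(n,plane(c,p,z)[:,:2].round(4).tolist())
P('bottle top',T,tz(564,298),.118);P('bottle sc',S,sz(235,72),.118)
print(tri(T,tz(564,298),S,sz(235,72)))
P('small top',T,tz(342,324),.104);P('small sc',S,sz(451,99),.104); print(tri(T,tz(342,324),S,sz(451,99)))
P('pins',T,[tz(327,207),tz(530,198)],.060);P('pins sc',S,[sz(447,269),sz(240,248)],.060)
P('bar metal corners',T,[tz(257,182),tz(601,165),tz(601,231),tz(260,246)],.057)
P('bar metal sc',S,[sz(176,218),sz(523,249),sz(515,308),sz(166,280)],.057)
P('tape top',T,[tz(155,240)],.031);P('tape sc',S,[sz(632,307)],.031)
P('caddy back top corners',T,[tz(15,95),tz(730,32)],.048)
P('caddy front top corners',T,[tz(58,518),tz(765,458)],.026)
P('rails',T,[ts(123,223),ts(285,249),ts(97,397),ts(258,422)],.032)
P('railc',T,[ts(204,237),ts(178,410)],.032)
P('stops',T,[ts(223,136),ts(165,507)],.042)
P('base',T,[ts(120,33),ts(322,68),ts(247,575),ts(40,540)],.014)
P('mat',T,[(97,140),(177,147),(166,237),(83,233)],.004)
P('mallet',T,[(216,246),(312,247)],.012)
E
python3 m.py
```

```text
bottle top [[0.5683, -0.0732]]
bottle sc [[0.569, -0.0712]]
(array([ 0.5684016 , -0.07238231,  0.11695829]), np.float64(0.0018966821460904997))
small top [[0.562, 0.0292]]
small sc [[0.5623, 0.0303]]
(array([0.56203268, 0.02972966, 0.1034915 ]), np.float64(0.0010850839337747597))
pins [[0.6285, 0.0367], [0.6299, -0.0628]]
pins sc [[0.6295, 0.0371], [0.6311, -0.0621]]
bar metal corners [[0.6429, 0.071], [0.6461, -0.0984], [0.613, -0.0971], [0.6107, 0.0702]]
bar metal sc [[0.6177, -0.0961], [0.6129, 0.0718], [0.6441, 0.071], [0.6508, -0.0945]]
tape top [[0.6214, 0.125]]
tape sc [[0.6243, 0.1275]]
caddy back top corners [[0.6936, 0.1918], [0.7145, -0.1664]]
caddy front top corners [[0.4827, 0.1763], [0.5022, -0.1772]]
rails [[0.538, -0.29], [0.5204, -0.3807], [0.4401, -0.2695], [0.4234, -0.3588]]
railc [[0.5287, -0.3353], [0.4314, -0.3144]]
stops [[0.5843, -0.3465], [0.3779, -0.3009]]
base [[0.6526, -0.3002], [0.6283, -0.4165], [0.3381, -0.3531], [0.3612, -0.2374]]
mat [[0.6578, 0.4381], [0.6324, 0.2287], [0.4012, 0.2578], [0.4172, 0.47]]
mallet [[0.3751, 0.1304], [0.3658, -0.1091]]
```

```bash
python3 - <<'E'
from h import *
s,R=st(); c=imaging.camera_info('wrist'); Rc=cv2.Rodrigues(c['rvec'])[0]; o=-Rc.T@c['tvec']
print('cam rel tcp in tool', (R.T@(o-s['tcp_pos'])).round(4), 'optical axis tool', (R.T@Rc[2]).round(3))
t=cv2.imread('pics/top0.png')
from m import *
# check caddy/big tin
P('big rim L,R,bottom',T,[tz(281,343),tz(403,343),tz(342,405)],.068)
P('big sc rim L R',S,[sz(394,142),sz(513,142)],.068)
E
```

```text
t 0.15 tcp [ 0.1542 -0.631   0.2305] F [ 0.8  0.9 -0.9] w 1.0
x [-0.     0.001 -1.   ] z [ 0.238 -0.971 -0.002] jawyaw -76.26
q [ 1.345  0.322 -0.07   1.451  0.023  1.371 -0.057]
cam rel tcp in tool [-0.1434  0.0842  0.0008] optical axis tool [ 0.945 -0.327 -0.   ]
bottle top [[0.5683, -0.0732]]
bottle sc [[0.569, -0.0712]]
(array([ 0.5684016 , -0.07238231,  0.11695829]), np.float64(0.0018966821460904997))
small top [[0.562, 0.0292]]
small sc [[0.5623, 0.0303]]
(array([0.56203268, 0.02972966, 0.1034915 ]), np.float64(0.0010850839337747597))
pins [[0.6285, 0.0367], [0.6299, -0.0628]]
pins sc [[0.6295, 0.0371], [0.6311, -0.0621]]
bar metal corners [[0.6429, 0.071], [0.6461, -0.0984], [0.613, -0.0971], [0.6107, 0.0702]]
bar metal sc [[0.6177, -0.0961], [0.6129, 0.0718], [0.6441, 0.071], [0.6508, -0.0945]]
tape top [[0.6214, 0.125]]
tape sc [[0.6243, 0.1275]]
caddy back top corners [[0.6936, 0.1918], [0.7145, -0.1664]]
caddy front top corners [[0.4827, 0.1763], [0.5022, -0.1772]]
rails [[0.538, -0.29], [0.5204, -0.3807], [0.4401, -0.2695], [0.4234, -0.3588]]
railc [[0.5287, -0.3353], [0.4314, -0.3144]]
stops [[0.5843, -0.3465], [0.3779, -0.3009]]
base [[0.6526, -0.3002], [0.6283, -0.4165], [0.3381, -0.3531], [0.3612, -0.2374]]
mat [[0.6578, 0.4381], [0.6324, 0.2287], [0.4012, 0.2578], [0.4172, 0.47]]
mallet [[0.3751, 0.1304], [0.3658, -0.1091]]
big rim L,R,bottom [[0.5603, 0.0602], [0.5585, 0.0014], [0.5292, 0.0315]]
big sc rim L R [[0.5686, 0.0037], [0.5612, 0.0614]]
```

jog_arm:
  moves:
    - [[0, 0, -10.4, 170, 140, 40, 1], [0, 0, -10.4, 170, 140, 40, 1], [0, 0, -10.4, 170, 140, 40, 1], [0, 0, -10.4, 170, 140, 40, 1], [0, 0, -10.4, 170, 140, 40, 1]]

```text
time_s: 0.65
tcp_pos: [0.3293, -0.487, 0.2714]
ee_rot: [0.516, 0.485, 0.516, -0.482]
force: [0.4, 1.2, 0.4]
gripper_width: 1.0
```

jog_arm:
  moves:
    - [[0, 0, 0, 150, 200, 0, 1], [0, 0, 0, 150, 200, 0, 1], [0, 0, 0, 150, 200, 0, 1], [0, 0, 0, 150, 200, 0, 1], [0, 0, 0, 150, 200, 0, 1]]

```text
time_s: 1.15
tcp_pos: [0.4762, -0.2902, 0.2713]
ee_rot: [0.516, 0.485, 0.516, -0.482]
force: [-0.9, 0.0, -0.6]
gripper_width: 1.001
```

jog_arm:
  moves:
    - [[0, 0, 0, 91, 270, 0, 1], [0, 0, 0, 91, 270, 0, 1], [0, 0, 0, 91, 270, 0, 1], [0, 0, 0, 91, 270, 0, 1], [0, 0, 0, 91, 270, 0, 1]]

```text
time_s: 1.65
tcp_pos: [0.5555, -0.0532, 0.2713]
ee_rot: [0.516, 0.485, 0.516, -0.483]
force: [0.4, -0.7, 0.2]
gripper_width: 1.0
```

```bash
python3 - <<'E'
from h import *
for k in range(2): s,R=st()
c=imaging.camera_info('wrist'); np.savez('w1.npz',**c)
im=imaging.get_image('wrist'); cv2.imwrite('pics/w1.png',im)
cv2.imwrite('pics/w1z.png',cv2.resize(im,None,fx=1.55,fy=1.55,interpolation=cv2.INTER_CUBIC))
st()
E
```

```text
t 1.65 tcp [ 0.5555 -0.0532  0.2713] F [ 0.4 -0.7  0.2] w 1.0
x [ 0.002  0.002 -1.   ] z [ 0.065 -0.998 -0.001] jawyaw -86.29
q [ 0.556  0.142 -0.559  1.608  0.075  1.411 -1.516]
t 1.65 tcp [ 0.5555 -0.0532  0.2713] F [ 0.4 -0.7  0.2] w 1.0
x [ 0.002  0.002 -1.   ] z [ 0.065 -0.998 -0.001] jawyaw -86.29
q [ 0.556  0.142 -0.559  1.608  0.075  1.411 -1.516]
t 1.7 tcp [ 0.5574 -0.0415  0.2716] F [1.6 7.8 0.3] w 1.0
x [ 0.005  0.009 -1.   ] z [ 0.077 -0.997 -0.008] jawyaw -85.56
q [ 0.549  0.144 -0.57   1.607  0.069  1.409 -1.52 ]
```

View pics/w1z.png

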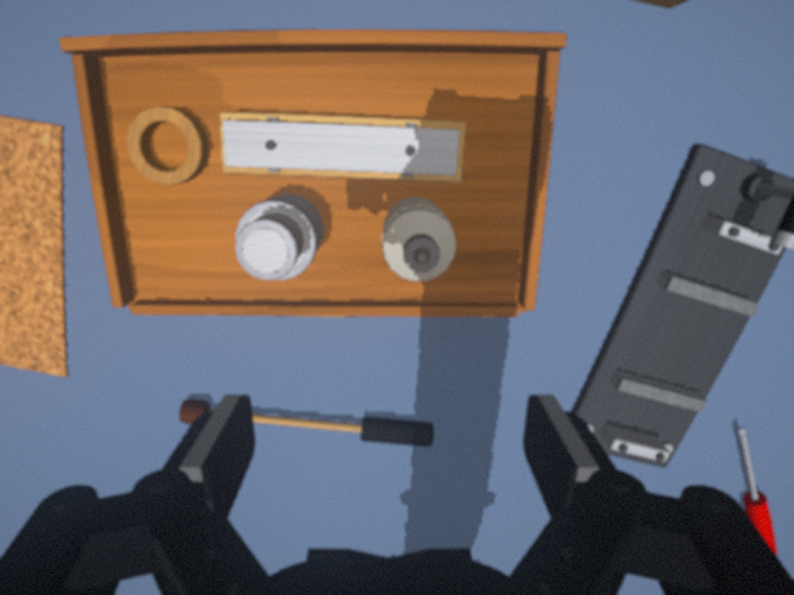

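```bash
python3 - <<'E'
from h import *
for i in range(3):imaging.get_image('wrist')
s,R=st(); c=imaging.camera_info('wrist'); np.savez('w2.npz',**c)
im=imaging.get_image('wrist'); cv2.imwrite('pics/w2.png',im)
st()
cv2.imwrite('pics/w2z.png',cv2.resize(im[0:220,30:382],None,fx=2.25,fy=2.25,interpolation=cv2.INTER_CUBIC))
E
```

```text
t 1.85 tcp [ 0.5554 -0.0534  0.2711] F [-0.4 -0.7 -0.1] w 1.002
x [ 0.002  0.002 -1.   ] z [ 0.069 -0.998 -0.002] jawyaw -86.06
q [ 0.556  0.142 -0.559  1.608  0.074  1.411 -1.512]
t 1.9 tcp [ 0.5552 -0.0555  0.271 ] F [-0.2 -0.7 -0.1] w 1.0
x [ 0.002  0.001 -1.   ] z [ 0.065 -0.998 -0.001] jawyaw -86.25
q [ 0.558  0.142 -0.557  1.609  0.075  1.411 -1.512]
```

View pics/w2z.png

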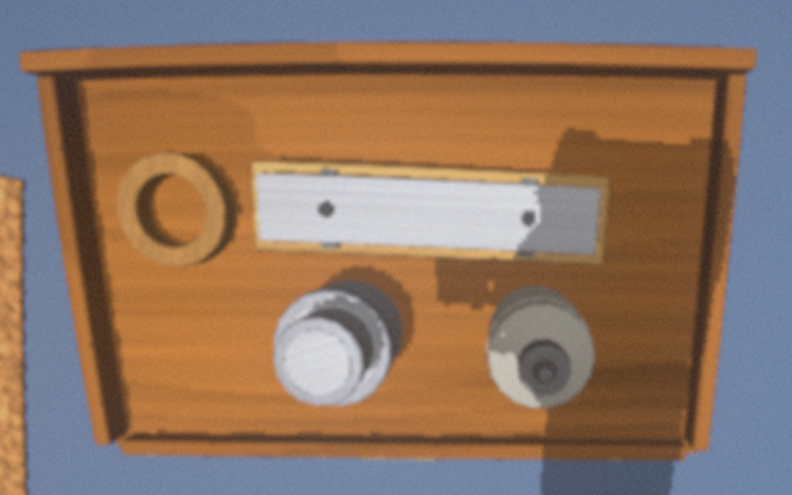

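```bash
python3 - <<'E' | tail -12
from m import *
c=dict(np.load('w2.npz'))
wz=lambda u,v:(30+(u+.5)/2.25-.5,(v+.5)/2.25-.5)
P('small',c,[wz(318,360)],.104);P('nozzle',c,[wz(545,371)],.118)
P('big rim L R B',c,[wz(273,347),wz(392,347),wz(332,406)],.068)
P('pins',c,[wz(327,209),wz(528,217)],.060)
P('woodcorners',c,[wz(252,163),wz(608,179),wz(602,262),wz(256,248)],.046)
P('backwall',c,[wz(22,54),wz(755,51)],.048)
E
```

```text
rails [[0.538, -0.29], [0.5204, -0.3807], [0.4401, -0.2695], [0.4234, -0.3588]]
railc [[0.5287, -0.3353], [0.4314, -0.3144]]
stops [[0.5843, -0.3465], [0.3779, -0.3009]]
base [[0.6526, -0.3002], [0.6283, -0.4165], [0.3381, -0.3531], [0.3612, -0.2374]]
mat [[0.6578, 0.4381], [0.6324, 0.2287], [0.4012, 0.2578], [0.4172, 0.47]]
mallet [[0.3751, 0.1304], [0.3658, -0.1091]]
small [[0.5633, 0.0282]]
nozzle [[0.5685, -0.074]]
big rim L R B [[0.5597, 0.06], [0.5636, -0.0004], [0.5305, 0.0301]]
pins [[0.6282, 0.0342], [0.6308, -0.0638]]
woodcorners [[0.6479, 0.0753], [0.6517, -0.1027], [0.6109, -0.1042], [0.6063, 0.0744]]
backwall [[0.6947, 0.1894], [0.716, -0.1664]]
```

jog_arm:
  moves:
    - [[0, 0, 0, 7, 86, -100, 1], [0, 0, 0, 7, 86, -100, 1], [0, 0, 0, 7, 86, -100, 1], [0, 0, 0, 7, 86, -100, 1], [0, 0, 0, 7, 86, -100, 1]]

```text
time_s: 2.4
tcp_pos: [0.562, 0.0285, 0.1707]
ee_rot: [0.516, 0.484, 0.516, -0.484]
force: [0.3, -0.1, 0.3]
gripper_width: 1.0
```

```bash
python3 - <<'E'
from h import *
st()
E
```

```text
t 2.4 tcp [0.562  0.0285 0.1707] F [ 0.3 -0.1  0.3] w 1.0
x [ 0.001  0.    -1.   ] z [ 0.063 -0.998 -0.   ] jawyaw -86.37
q [ 0.442  0.224 -0.611  1.734  0.136  1.225 -1.711]
```

jog_arm:
  moves:
    - [[0, 0, 0, 0, 1, -50, 1], [0, 0, 0, 0, 1, -100, 1], [0, 0, 0, 0, 1, -100, 1], [0, 0, 0, 0, 1, -100, 1], [0, 0, 0, 0, 1, -100, 1]]

```text
time_s: 2.9
tcp_pos: [0.5647, 0.0287, 0.0741]
ee_rot: [0.517, 0.486, 0.514, -0.483]
force: [-0.8, 0.4, -0.1]
gripper_width: 0.999
```

jog_arm:
  moves:
    - [[0, 0, 0, 0, 0, 0, -0.4], [0, 0, 0, 0, 0, 0, -0.4], [0, 0, 0, 0, 0, 0, -0.4], [0, 0, 0, 0, 0, 0, -0.4], [0, 0, 0, 0, 0, 0, -0.4]]

```text
time_s: 3.4
tcp_pos: [0.5659, 0.0287, 0.0758]
ee_rot: [0.518, 0.486, 0.513, -0.482]
force: [-0.2, -1.0, 7.7]
gripper_width: 0.474
```

```bash
python3 - <<'E'
from h import *
st()
im=imaging.get_image('wrist'); cv2.imwrite('pics/w3.png',im)
E
```

```text
t 3.4 tcp [0.5659 0.0287 0.0758] F [-0.2 -1.   7.7] w 0.474
x [ 0.009 -0.    -1.   ] z [ 0.062 -0.998  0.001] jawyaw -86.46
q [ 0.413  0.326 -0.592  1.828  0.21   1.042 -1.769]
```

View pics/w3.png

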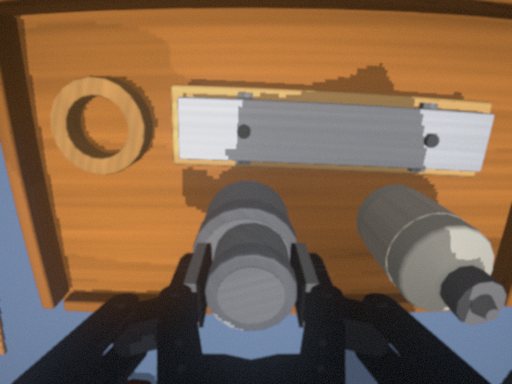

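jog_arm:
  moves:
    - [[0, 0, 0, 0, 0, 30, -0.4], [0, 0, 0, 0, 0, 70, -0.4], [0, 0, 0, 0, 0, 100, -0.4], [0, 0, 0, 0, 40, 100, -0.4], [0, 0, 0, -10, 80, 100, -0.4]]

```text
time_s: 3.95
tcp_pos: [0.5575, 0.1082, 0.1771]
ee_rot: [0.517, 0.488, 0.511, -0.483]
force: [-0.4, 0.9, -1.8]
gripper_width: 0.471
```

jog_arm:
  moves:
    - [[0, 0.5, 0, -20, 50, 0, -0.4], [0, 0.5, 0, -50, 100, 0, -0.4], [0, 0.5, 0, -70, 150, 0, -0.4], [0, 0.5, 0, -90, 190, 0, -0.4], [0, 0.5, 0, -90, 190, 0, -0.4]]

```text
time_s: 4.45
tcp_pos: [0.4626, 0.3053, 0.1777]
ee_rot: [0.516, 0.484, 0.517, -0.481]
force: [-0.7, -0.2, -1.0]
gripper_width: 0.47
```

```bash
python3 - <<'E'
from h import *
st()
cv2.imwrite('pics/s3.png',imaging.get_image('scene'))
E
```

```text
t 4.45 tcp [0.4626 0.3053 0.1777] F [-0.7 -0.2 -1. ] w 0.47
x [ 0.002  0.003 -1.   ] z [ 0.068 -0.998 -0.003] jawyaw -86.1
q [ 0.074  0.228 -0.795  1.744  0.17   1.238 -2.266]
```

View pics/s3.png

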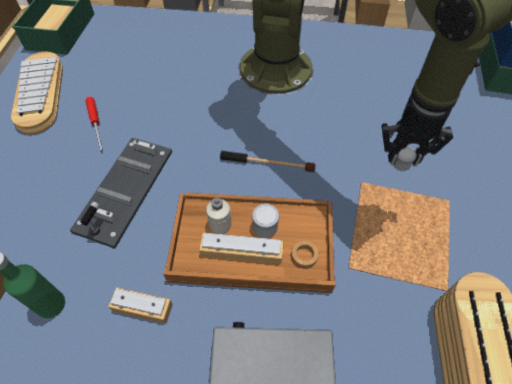

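jog_arm:
  moves:
    - [[0, 0, 0, 0, 0, -50, -0.4], [0, 0, 0, 0, 0, -100, -0.4], [0, 0, 0, 0, 0, -140, -0.4], [0, 0, 0, 0, 0, -155, -0.4], [0, 0, 0, 0, 0, -155, -0.4]]

```text
time_s: 5.0
tcp_pos: [0.4627, 0.3019, 0.0205]
ee_rot: [0.516, 0.483, 0.517, -0.484]
force: [-0.3, 0.3, -0.5]
gripper_width: 0.476
```

```bash
python3 - <<'E'
from h import *
st()
E
```

```text
t 5.0 tcp [0.4627 0.3019 0.0205] F [-0.3  0.3 -0.5] w 0.476
x [-0.002 -0.    -1.   ] z [ 0.065 -0.998  0.   ] jawyaw -86.25
q [-0.004  0.417 -0.727  1.888  0.333  0.962 -2.387]
```

jog_arm:
  moves:
    - [[0, 0, 0, 0, 0, -4, -0.4], [0, 0, 0, 0, 0, -8, -0.4], [0, 0, 0, 0, 0, -8, -0.4], [0, 0, 0, 0, 0, -8, -0.4], [0, 0, 0, 0, 0, -8, -0.4]]

```text
time_s: 5.5
tcp_pos: [0.4633, 0.3022, 0.0133]
ee_rot: [0.516, 0.483, 0.516, -0.483]
force: [0.2, 0.1, -0.1]
gripper_width: 0.475
```

jog_arm:
  moves:
    - [[0, 0, 0, 0, 0, 0, 0.2], [0, 0, 0, 0, 0, 0, 0.7], [0, 0, 0, 0, 0, 0, 0.7], [0, 0, 0, 0, 0, 0, 0.7], [0, 0, 0, 0, 0, 0, 0.7]]

```text
time_s: 6.0
tcp_pos: [0.4633, 0.3022, 0.0133]
ee_rot: [0.516, 0.483, 0.516, -0.483]
force: [-0.6, 0.4, 0.5]
gripper_width: 0.848
```

```bash
python3 - <<'E'
from h import *
st()
E
```

```text
t 6.0 tcp [0.4633 0.3022 0.0133] F [-0.6  0.4  0.5] w 0.848
x [-0.001  0.    -1.   ] z [ 0.065 -0.998 -0.   ] jawyaw -86.25
q [-0.009  0.428 -0.722  1.892  0.343  0.949 -2.395]
```

jog_arm:
  moves:
    - [[0, 0, 0, 0, 0, 40, 1], [0, 0, 0, 0, 0, 80, 1], [0, 0, 0, 0, 0, 120, 1], [0, 0, 0, 10, -30, 140, 1], [0, 0, 0, 30, -70, 140, 1]]

```text
time_s: 6.5
tcp_pos: [0.4939, 0.2358, 0.1575]
ee_rot: [0.518, 0.484, 0.517, -0.479]
force: [0.6, -0.4, -0.6]
gripper_width: 1.0
```

jog_arm:
  moves:
    - [[0, 0, 0, 20, -45, 0, 1], [0, 0, 0, 40, -90, 0, 1], [0, 0, 0, 55, -140, 0, 1], [0, 0, 0, 69, -190, 0, 1], [0, 0, 0, 69, -202, 0, 1]]

```text
time_s: 7.0
tcp_pos: [0.5642, 0.0263, 0.1571]
ee_rot: [0.517, 0.485, 0.514, -0.482]
force: [-0.5, -0.3, -0.7]
gripper_width: 0.998
```

```bash
python3 - <<'E'
from h import *
st()
t=imaging.get_image('top')
cv2.imwrite('pics/t4.png',cv2.resize(t[100:260,70:345],None,fx=2.9,fy=2.9,interpolation=cv2.INTER_CUBIC))
st()
E
```

```text
t 7.0 tcp [0.5642 0.0263 0.1571] F [-0.5 -0.3 -0.7] w 0.998
x [ 0.006  0.001 -1.   ] z [ 0.064 -0.998 -0.   ] jawyaw -86.35
q [ 0.458  0.239 -0.627  1.75   0.15   1.195 -1.717]
t 7.05 tcp [0.5638 0.0257 0.157 ] F [ 0.5 -2.2 -0.4] w 0.999
x [ 0.005  0.    -1.   ] z [ 0.063 -0.998 -0.   ] jawyaw -86.4
q [ 0.458  0.239 -0.626  1.75   0.15   1.195 -1.717]
```

View pics/t4.png

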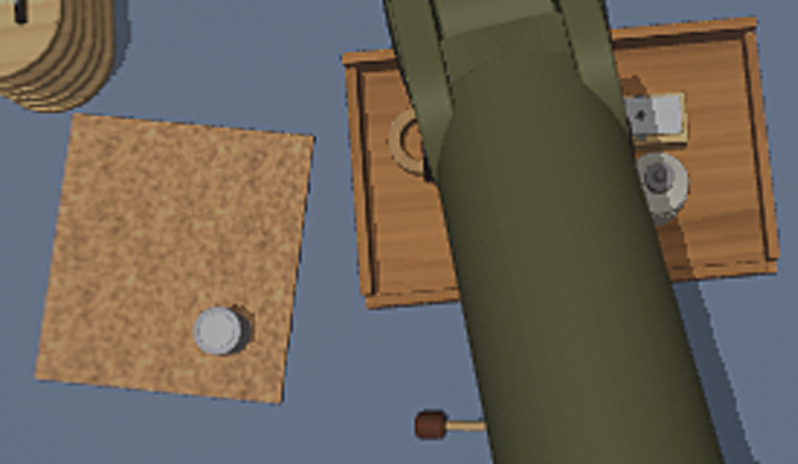

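```bash
python3 - <<'E' | tail -8
from m import *
tt=lambda u,v:(70+(u+.5)/2.9-.5,100+(v+.5)/2.9-.5)
P('small on mat',T,[tt(217,331)],.040)
s,R=st(); c=imaging.camera_info('wrist'); np.savez('w4.npz',**c)
im=imaging.get_image('wrist'); cv2.imwrite('pics/w4.png',im); st()
E
```

```text
mallet [[0.3751, 0.1304], [0.3658, -0.1091]]
small on mat [[0.459, 0.3015]]
t 7.05 tcp [0.5638 0.0257 0.157 ] F [ 0.5 -2.2 -0.4] w 0.999
x [ 0.005  0.    -1.   ] z [ 0.063 -0.998 -0.   ] jawyaw -86.4
q [ 0.458  0.239 -0.626  1.75   0.15   1.195 -1.717]
t 7.1 tcp [0.5632 0.0293 0.1571] F [ 0.1  0.7 -0.2] w 1.001
x [ 0.005  0.002 -1.   ] z [ 0.065 -0.998 -0.002] jawyaw -86.25
q [ 0.456  0.238 -0.63   1.751  0.148  1.195 -1.719]
```

View pics/w4.png

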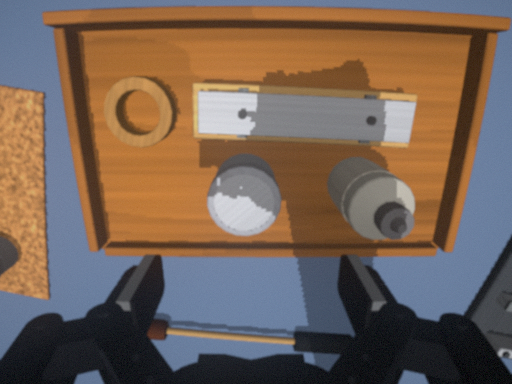

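```bash
python3 - <<'E' | tail -4
from m import *
c=dict(np.load('w4.npz'))
P('big',c,[(244.5,200.5),(208,200),(281,200),(244,236)],.068)
P('pins',c,[(242.5,114),(371,120.5)],.06)
P('nozzle',c,[(399,221)],.118)
E
```

```text
mallet [[0.3751, 0.1304], [0.3658, -0.1091]]
big [[0.5618, 0.0296], [0.5604, 0.0587], [0.564, 0.0006], [0.5304, 0.0283]]
pins [[0.6282, 0.0351], [0.6301, -0.0635]]
nozzle [[0.5722, -0.0714]]
```

jog_arm:
  moves:
    - [[0, 0.3, 0, -2, 1, -40, 1], [0, 0.3, 0, -2, 1, -80, 1], [0, 0.3, 0, -2, 1, -110, 1], [0, 0.3, 0, -2, 1, -130, 1], [0, 0.3, 0, -2, 1, -136, 1]]

```text
time_s: 7.6
tcp_pos: [0.5589, 0.0324, 0.0187]
ee_rot: [0.515, 0.482, 0.519, -0.483]
force: [-0.6, -0.5, -0.3]
gripper_width: 0.996
```

```bash
python3 - <<'E'
from h import *
st()
E
```

```text
t 7.6 tcp [0.5589 0.0324 0.0187] F [-0.6 -0.5 -0.3] w 0.996
x [-0.005  0.003 -1.   ] z [ 0.068 -0.998 -0.004] jawyaw -86.1
q [ 0.402  0.401 -0.59   1.872  0.265  0.951 -1.81 ]
```

Adjust slightly, then close.

jog_arm:
  moves:
    - [[0, -0.3, 0, 2, -2, 0, 1], [0, -0.3, 0, 2, -2, 0, 1], [0, -0.3, 0, 2, -2, 0, 1], [0, -0.3, 0, 2, -2, 0, 1], [0, -0.3, 0, 2, -2, 0, 1]]

```text
time_s: 8.1
tcp_pos: [0.5615, 0.0304, 0.0195]
ee_rot: [0.516, 0.484, 0.517, -0.481]
force: [-1.3, 0.1, -0.0]
gripper_width: 1.0
```

```bash
python3 - <<'E'
from h import *
st()
E
```

```text
t 8.1 tcp [0.5615 0.0304 0.0195] F [-1.3  0.1 -0. ] w 1.0
x [ 0.002  0.003 -1.   ] z [ 0.068 -0.998 -0.003] jawyaw -86.11
q [ 0.404  0.4   -0.589  1.871  0.266  0.946 -1.807]
```

jog_arm:
  moves:
    - [[0, 0, 0, 0, 0, 0, 0.2], [0, 0, 0, 0, 0, 0, 0.0], [0, 0, 0, 0, 0, 0, 0.0], [0, 0, 0, 0, 0, 0, 0.0], [0, 0, 0, 0, 0, 0, 0.0]]

```text
time_s: 8.6
tcp_pos: [0.5621, 0.0305, 0.0202]
ee_rot: [0.517, 0.484, 0.517, -0.481]
force: [-0.4, -0.5, 4.9]
gripper_width: 0.695
```

jog_arm:
  moves:
    - [[0, 0, 0, 0, 0, 30, 0], [0, 0, 0, 0, 0, 70, 0], [0, 0, 0, 0, 0, 110, 0], [0, 0, 0, 0, 20, 130, 0], [0, 0, 0, 0, 60, 130, 0]]

```text
time_s: 9.1
tcp_pos: [0.5647, 0.0867, 0.1531]
ee_rot: [0.517, 0.487, 0.513, -0.482]
force: [1.2, -0.3, -2.7]
gripper_width: 0.692
```

```bash
python3 - <<'E'
from h import *
st()
E
```

```text
t 9.1 tcp [0.5647 0.0867 0.1531] F [ 1.2 -0.3 -2.7] w 0.692
x [ 0.009  0.001 -1.   ] z [ 0.06  -0.998 -0.   ] jawyaw -86.55
q [ 0.376  0.262 -0.663  1.74   0.174  1.19  -1.844]
```

jog_arm:
  moves:
    - [[0, 0.4, 0, 0, 45, 0, 0], [0, 0.4, 0, 0, 90, 0, 0], [0, 0.4, 0, -5, 135, 0, 0], [0, 0.4, 0, -10, 180, 0, 0], [0, 0.4, 0, -20, 225, 0, 0]]

```text
time_s: 9.6
tcp_pos: [0.5444, 0.3126, 0.1518]
ee_rot: [0.515, 0.485, 0.514, -0.485]
force: [0.4, 0.7, -1.2]
gripper_width: 0.691
```

jog_arm:
  moves:
    - [[0, 0, 0, -15, 40, 0, 0], [0, 0, 0, -25, 78, 0, 0], [0, 0, 0, -25, 78, -30, 0], [0, 0, 0, -25, 78, -70, 0], [0, 0, 0, -25, 78, -90, 0]]

```text
time_s: 10.1
tcp_pos: [0.517, 0.3888, 0.057]
ee_rot: [0.515, 0.482, 0.515, -0.487]
force: [0.5, -1.3, -2.6]
gripper_width: 0.691
```

```bash
python3 - <<'E'
from h import *
st()
E
```

```text
t 10.1 tcp [0.517  0.3888 0.057 ] F [ 0.5 -1.3 -2.6] w 0.691
x [-0.005 -0.005 -1.   ] z [ 0.06  -0.998  0.004] jawyaw -86.55
q [-0.152  0.554 -0.703  1.619  0.388  1.12  -2.465]
```

jog_arm:
  moves:
    - [[0.2, -0.2, 0, 0, 0, -20, 0], [0.2, -0.2, 0, 0, 0, -35, 0], [0.2, -0.2, 0, 0, 0, -40, 0], [0.2, -0.2, 0, 0, 0, -40, 0], [0.2, -0.2, 0, 0, 0, -40, 0]]

```text
time_s: 10.6
tcp_pos: [0.5176, 0.3895, 0.0181]
ee_rot: [0.515, 0.485, 0.515, -0.485]
force: [0.4, -0.0, -2.9]
gripper_width: 0.689
```

```bash
python3 - <<'E'
from h import *
st()
E
```

```text
t 10.6 tcp [0.5176 0.3895 0.0181] F [ 0.4 -0.  -2.9] w 0.689
x [ 0.  0. -1.] z [ 0.06  -0.998 -0.   ] jawyaw -86.55
q [-0.166  0.595 -0.683  1.647  0.42   1.05  -2.487]
```

jog_arm:
  moves:
    - [[0, 0, 0, 0, 0, -2, 0], [0, 0, 0, 0, 0, -5, 0], [0, 0, 0, 0, 0, -5, 0], [0, 0, 0, 0, 0, -5, 0], [0, 0, 0, 0, 0, -5, 0]]

```text
time_s: 11.1
tcp_pos: [0.5177, 0.3895, 0.0133]
ee_rot: [0.515, 0.485, 0.515, -0.485]
force: [-0.7, -1.0, -1.3]
gripper_width: 0.689
```

jog_arm:
  moves:
    - [[0, 0, 0, 0, 0, 0, 0.5], [0, 0, 0, 0, 0, 0, 1], [0, 0, 0, 0, 0, 0, 1], [0, 0, 0, 0, 0, 0, 1], [0, 0, 0, 0, 0, 0, 1]]

```text
time_s: 11.6
tcp_pos: [0.5178, 0.3896, 0.0134]
ee_rot: [0.515, 0.485, 0.515, -0.485]
force: [-0.1, -0.2, 0.2]
gripper_width: 1.002
```

jog_arm:
  moves:
    - [[0, 0, 0, 0, 0, 40, 1], [0, 0, 0, 0, 0, 80, 1], [0, 0, 0, 0, 0, 130, 1], [0, 0, 0, 0, 0, 180, 1], [0, 0, 0, 10, -40, 190, 1]]

```text
time_s: 12.1
tcp_pos: [0.5261, 0.3586, 0.2111]
ee_rot: [0.517, 0.487, 0.518, -0.477]
force: [0.7, 1.5, 1.5]
gripper_width: 0.997
```

jog_arm:
  moves:
    - [[0, 0, 0, 10, -48, 0, 1], [0, 0, 0, 20, -96, 0, 1], [0, 0, 0, 30, -144, 0, 1], [0, 0, 0, 40, -192, 0, 1], [0, 0, 0, 40, -230, 0, 1]]

```text
time_s: 12.6
tcp_pos: [0.5671, 0.1246, 0.2111]
ee_rot: [0.516, 0.488, 0.517, -0.478]
force: [-0.1, -0.2, 0.0]
gripper_width: 1.001
```

jog_arm:
  moves:
    - [[0, 0, 0, 0, -48, 0, 1], [0, 0, 0, 0, -96, 0, 1], [0, 0, 0, 0, -144, 0, 1], [0, 0, 0, 0, -180, 0, 1], [0, 0, 0, 0, -180, 0, 1]]

```text
time_s: 13.1
tcp_pos: [0.5666, -0.0635, 0.2107]
ee_rot: [0.514, 0.489, 0.514, -0.482]
force: [-0.3, 0.1, -0.2]
gripper_width: 1.001
```

```bash
python3 - <<'E'
from h import *
st();imaging.get_image('wrist');
t=imaging.get_image('top')
cv2.imwrite('pics/t5.png',cv2.resize(t[100:260,70:345],None,fx=2.9,fy=2.9,interpolation=cv2.INTER_CUBIC))
s,R=st(); c=imaging.camera_info('wrist'); np.savez('w5.npz',**c)
im=imaging.get_image('wrist'); cv2.imwrite('pics/w5.png',im); st()
E
```

```text
t 13.1 tcp [ 0.5666 -0.0635  0.2107] F [-0.3  0.1 -0.2] w 1.001
x [ 0.008  0.007 -1.   ] z [ 0.057 -0.998 -0.007] jawyaw -86.74
q [ 0.584  0.201 -0.581  1.673  0.107  1.294 -1.531]
t 13.2 tcp [ 0.567  -0.0562  0.2111] F [-0.1  1.   0.5] w 1.001
x [ 0.009  0.011 -1.   ] z [ 0.065 -0.998 -0.01 ] jawyaw -86.26
q [ 0.579  0.2   -0.588  1.673  0.104  1.294 -1.532]
t 13.25 tcp [ 0.5671 -0.0544  0.2112] F [-0.   0.1  0.1] w 1.003
x [ 0.009  0.011 -1.   ] z [ 0.068 -0.998 -0.011] jawyaw -86.09
q [ 0.578  0.2   -0.59   1.673  0.103  1.294 -1.532]
```

View pics/w5.png

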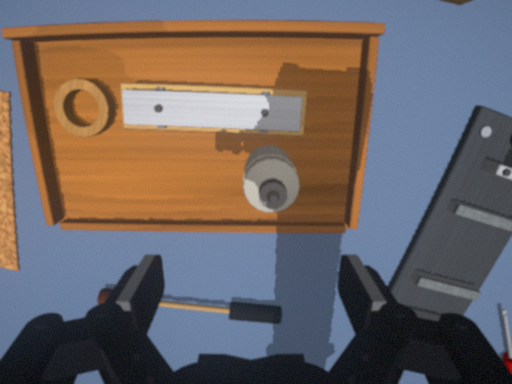

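View pics/t5.png

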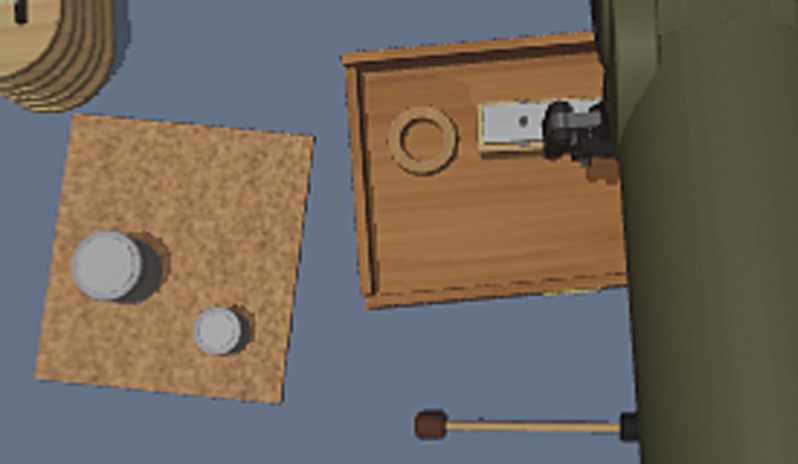

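```bash
python3 - <<'E' | tail -2
from m import *
c=dict(np.load('w5.npz'))
P('nozzle',c,[(272,193)],.118)
P('shoulder',c,[(243,185),(299,185),(271,212)],.084)
E
```

```text
nozzle [[0.5717, -0.0729]]
shoulder [[0.5663, -0.0488], [0.5699, -0.0997], [0.5417, -0.0765]]
```

jog_arm:
  moves:
    - [[-0.5, 0.4, 0, 1, -18, -20, 1], [-0.5, 0.4, 0, 1, -18, -50, 1], [-0.5, 0.4, 0, 1, -18, -60, 1], [-0.5, 0.4, 0, 1, -18, -60, 1], [-0.5, 0.4, 0, 1, -18, -60, 1]]

```text
time_s: 13.75
tcp_pos: [0.5685, -0.0716, 0.1515]
ee_rot: [0.517, 0.484, 0.517, -0.481]
force: [-0.0, -0.9, 0.8]
gripper_width: 0.998
```

```bash
python3 - <<'E'
from h import *
st()
E
```

```text
t 13.75 tcp [ 0.5685 -0.0716  0.1515] F [-0.  -0.9  0.8] w 0.998
x [ 0.002  0.003 -1.   ] z [ 0.07  -0.998 -0.003] jawyaw -86.01
q [ 0.579  0.257 -0.573  1.734  0.146  1.191 -1.534]
```

jog_arm:
  moves:
    - [[0, 0, 0, 0, -2, -30, 1], [0, 0, 0, 0, -2, -60, 1], [0, 0, 0, 0, -2, -85, 1], [0, 0, 0, 0, -2, -97, 1], [0, 0, 0, 0, -2, -97, 1]]

```text
time_s: 14.25
tcp_pos: [0.568, -0.0732, 0.054]
ee_rot: [0.517, 0.483, 0.518, -0.481]
force: [-1.3, -0.2, -0.9]
gripper_width: 1.001
```

```bash
python3 - <<'E'
from h import *
st()
E
```

```text
t 14.25 tcp [ 0.568  -0.0732  0.054 ] F [-1.3 -0.2 -0.9] w 1.001
x [ 0.001  0.003 -1.   ] z [ 0.07  -0.998 -0.003] jawyaw -85.98
q [ 0.552  0.364 -0.549  1.823  0.217  1.014 -1.583]
```

jog_arm:
  moves:
    - [[0, 0, 0, 0, 0, -4, 1], [0, 0, 0, 0, 0, -5, 1], [0, 0, 0, 0, 0, -5, 0.4], [0, 0, 0, 0, 0, -5, 0], [0, 0, 0, 0, 0, -5, -0.2]]

```text
time_s: 14.75
tcp_pos: [0.569, -0.0733, 0.0501]
ee_rot: [0.517, 0.484, 0.517, -0.481]
force: [-0.2, -0.2, -0.1]
gripper_width: 0.586
```

jog_arm:
  moves:
    - [[0, 0, 0, 0, 0, 0, -0.2], [0, 0, 0, 0, 0, 0, -0.2], [0, 0, 0, 0, 0, 0, -0.2], [0, 0, 0, 0, 0, 0, -0.2], [0, 0, 0, 0, 0, 0, -0.2]]

```text
time_s: 15.25
tcp_pos: [0.5688, -0.0733, 0.05]
ee_rot: [0.517, 0.483, 0.517, -0.481]
force: [0.1, 0.4, -0.4]
gripper_width: 0.591
```

```bash
python3 - <<'E'
from h import *
st()
im=imaging.get_image('wrist'); cv2.imwrite('pics/w6.png',im); st()
E
```

```text
t 15.25 tcp [ 0.5688 -0.0733  0.05  ] F [ 0.1  0.4 -0.4] w 0.591
x [ 0.002  0.003 -1.   ] z [ 0.07  -0.998 -0.003] jawyaw -85.98
q [ 0.55   0.37  -0.547  1.825  0.221  1.006 -1.586]
t 15.3 tcp [ 0.5688 -0.0733  0.05  ] F [-0.6  0.6 -0.2] w 0.591
x [ 0.002  0.003 -1.   ] z [ 0.07  -0.998 -0.003] jawyaw -85.98
q [ 0.55   0.37  -0.547  1.825  0.221  1.006 -1.587]
```

View pics/w6.png

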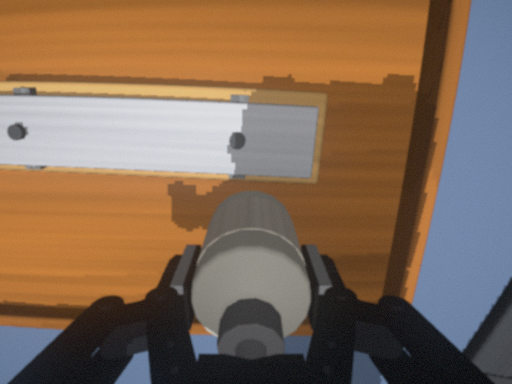

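jog_arm:
  moves:
    - [[0, 0, 0, 0, 0, 30, -0.2], [0, 0, 0, 0, 0, 70, -0.2], [0, 0, 0, 0, 10, 110, -0.2], [0, 0, 0, 0, 40, 120, -0.2], [0, 0, 0, 0, 85, 120, -0.2]]

```text
time_s: 15.8
tcp_pos: [0.5708, 0.0091, 0.1727]
ee_rot: [0.517, 0.486, 0.514, -0.482]
force: [0.8, 0.3, -1.7]
gripper_width: 0.59
```

jog_arm:
  moves:
    - [[0, 0, 0, 0, 47, 0, -0.2], [0, 0, 0, 0, 94, 0, -0.2], [0, 0, 0, 0, 141, 0, -0.2], [0, 0, 0, 2, 188, 0, -0.2], [0, 0, 0, 5, 230, 0, -0.2]]

```text
time_s: 16.3
tcp_pos: [0.5752, 0.2417, 0.1728]
ee_rot: [0.518, 0.486, 0.514, -0.481]
force: [-0.2, -1.3, -0.8]
gripper_width: 0.592
```

```bash
python3 - <<'E'
from h import *
st()
E
```

```text
t 16.3 tcp [0.5752 0.2417 0.1728] F [-0.2 -1.3 -0.8] w 0.592
x [ 0.008  0.001 -1.   ] z [ 0.065 -0.998 -0.001] jawyaw -86.29
q [ 0.13   0.378 -0.717  1.584  0.26   1.269 -2.134]
```

jog_arm:
  moves:
    - [[0, 0.4, 0, 0, 40, -10, -0.2], [0, 0.4, 0, 0, 58, -50, -0.2], [0, 0.4, 0, 0, 58, -90, -0.2], [0, 0.4, 0, 0, 58, -120, -0.2], [0, 0.4, 0, 0, 58, -122, -0.2]]

```text
time_s: 16.8
tcp_pos: [0.5719, 0.2977, 0.0456]
ee_rot: [0.515, 0.481, 0.517, -0.486]
force: [-0.4, -0.6, -0.4]
gripper_width: 0.585
```

```bash
python3 - <<'E'
from h import *
st()
E
```

```text
t 16.8 tcp [0.5719 0.2977 0.0456] F [-0.4 -0.6 -0.4] w 0.585
x [-0.008 -0.003 -1.   ] z [ 0.065 -0.998  0.002] jawyaw -86.26
q [-0.006  0.557 -0.674  1.631  0.377  1.097 -2.289]
```

jog_arm:
  moves:
    - [[0.1, -0.4, 0, 0, 0, 0, -0.2], [0.1, -0.4, 0, 0, 0, -1, -0.2], [0.1, -0.4, 0, 0, 0, -2, -0.2], [0.1, -0.4, 0, 0, 0, -2, -0.2], [0.1, -0.4, 0, 0, 0, -2, -0.2]]

```text
time_s: 17.3
tcp_pos: [0.5726, 0.2979, 0.0447]
ee_rot: [0.516, 0.484, 0.516, -0.483]
force: [0.4, -0.5, -1.2]
gripper_width: 0.588
```

```bash
python3 - <<'E'
from h import *
st()
E
```

```text
t 17.3 tcp [0.5726 0.2979 0.0447] F [ 0.4 -0.5 -1.2] w 0.588
x [ 0.001 -0.001 -1.   ] z [ 0.065 -0.998  0.001] jawyaw -86.28
q [-0.005  0.553 -0.674  1.638  0.381  1.085 -2.292]
```

jog_arm:
  moves:
    - [[0, 0, 0, 0, 0, -1, -0.2], [0, 0, 0, 0, 0, -2, -0.2], [0, 0, 0, 0, 0, -2, -0.2], [0, 0, 0, 0, 0, -2, 0.1], [0, 0, 0, 0, 0, -2, 0.4]]

```text
time_s: 17.8
tcp_pos: [0.5726, 0.298, 0.0428]
ee_rot: [0.516, 0.484, 0.516, -0.483]
force: [0.1, -1.0, -0.2]
gripper_width: 0.699
```

jog_arm:
  moves:
    - [[0, 0, 0, 0, 0, 0, 1], [0, 0, 0, 0, 0, 0, 1], [0, 0, 0, 0, 0, 0, 1], [0, 0, 0, 0, 0, 30, 1], [0, 0, 0, 0, 0, 70, 1]]

```text
time_s: 18.3
tcp_pos: [0.5711, 0.2969, 0.1112]
ee_rot: [0.516, 0.482, 0.516, -0.485]
force: [0.2, -0.8, 0.9]
gripper_width: 1.002
```

```bash
python3 - <<'E'
from h import *
st()
E
```

```text
t 18.3 tcp [0.5711 0.2969 0.1112] F [ 0.2 -0.8  0.9] w 1.002
x [-0.004 -0.002 -1.   ] z [ 0.065 -0.998  0.002] jawyaw -86.27
q [ 0.018  0.485 -0.704  1.585  0.33   1.198 -2.257]
```

jog_arm:
  moves:
    - [[0, 0, 0, 0, 0, 45, 1], [0, 0, 5, 0, -20, 90, 1], [0, 0, 13, 10, -60, 100, 1], [0, 0, 21, 15, -105, 100, 1], [0, 0, 29, 20, -150, 100, 0.6]]

```text
time_s: 18.8
tcp_pos: [0.5915, 0.1458, 0.2122]
ee_rot: [0.622, 0.335, 0.621, -0.338]
force: [0.1, 0.7, 0.0]
gripper_width: 0.858
```

jog_arm:
  moves:
    - [[0, 0, 8, 10, -40, 0, 0.6], [0, 0, 16, 20, -80, 0, 0.6], [0, 0, 24, 30, -120, 0, 0.6], [0, 0, 32, 38, -160, 0, 0.6], [0, 0, 40, 38, -160, 0, 0.6]]

```text
time_s: 19.3
tcp_pos: [0.6305, -0.0238, 0.2114]
ee_rot: [0.7, 0.103, 0.698, -0.108]
force: [1.2, -0.3, -0.3]
gripper_width: 0.798
```

```bash
python3 - <<'E'
from h import *
st()
E
```

```text
t 19.3 tcp [ 0.6305 -0.0238  0.2114] F [ 1.2 -0.3 -0.3] w 0.798
x [ 0.002 -0.007 -1.   ] z [ 0.955 -0.296  0.004] jawyaw -17.21
q [ 0.633  0.402 -0.832  1.509  0.308  1.363 -0.523]
```

jog_arm:
  moves:
    - [[0.2, 0, 8, 0, 5, -20, 0.6], [0.2, 0, 16, 0, 9, -40, 0.6], [0.2, 0, 18.4, -1, 9, -60, 0.6], [0.2, 0, 18.4, -1, 9, -70, 0.6], [0.2, 0, 18.4, -1, 9, -70, 0.6]]

```text
time_s: 19.8
tcp_pos: [0.6286, -0.0152, 0.14]
ee_rot: [0.707, -0.008, 0.707, 0.006]
force: [0.0, 0.4, -0.7]
gripper_width: 0.8
```

```bash
python3 - <<'E'
from h import *
st();imaging.get_image('wrist')
s,R=st(); c=imaging.camera_info('wrist'); np.savez('w7.npz',**c)
im=imaging.get_image('wrist'); cv2.imwrite('pics/w7.png',im); st()
E
```

```text
t 19.8 tcp [ 0.6286 -0.0152  0.14  ] F [ 0.   0.4 -0.7] w 0.8
x [ 0.001 -0.003 -1.   ] z [1.    0.02  0.001] jawyaw 1.12
q [ 0.651  0.471 -0.87   1.598  0.378  1.248 -0.267]
t 19.85 tcp [ 0.6294 -0.015   0.1413] F [-0.8  0.4  0.6] w 0.801
x [ 0.003 -0.003 -1.   ] z [1.    0.02  0.003] jawyaw 1.13
q [ 0.651  0.471 -0.87   1.596  0.378  1.248 -0.267]
t 19.9 tcp [ 0.63   -0.0149  0.1421] F [ 0.1 -0.2 -0.1] w 0.798
x [ 0.005 -0.003 -1.   ] z [1.    0.02  0.005] jawyaw 1.14
q [ 0.651  0.47  -0.871  1.595  0.378  1.248 -0.267]
```

View pics/w7.png

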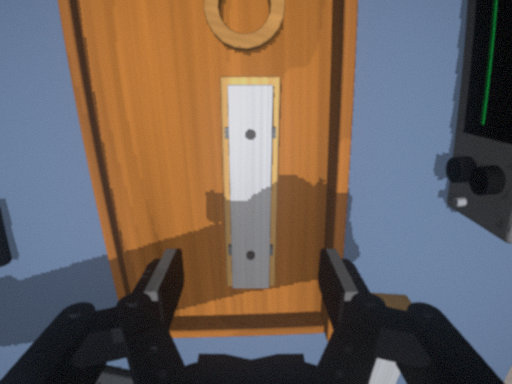

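jog_arm:
  moves:
    - [[0, 0.1, 0, -1, 0, -40, 0.6], [0, 0.1, 0, -1, 0, -75, 0.6], [0, 0.1, 0, -1, 0, -105, 0.6], [0, 0.1, 0, -1, 0, -115, 0.6], [0, 0.1, 0, -1, 0, -120, 0.6]]

```text
time_s: 20.4
tcp_pos: [0.6293, -0.0148, 0.0223]
ee_rot: [0.708, -0.008, 0.706, 0.006]
force: [0.3, -0.5, 0.5]
gripper_width: 0.802
```

```bash
python3 - <<'E' | tail -6
from m import *
c=dict(np.load('w7.npz'))
P('pins',c,[(250.5,134),(250.5,255)],.06)
st()
E
```

```text
mat [[0.6578, 0.4381], [0.6324, 0.2287], [0.4012, 0.2578], [0.4172, 0.47]]
mallet [[0.3751, 0.1304], [0.3658, -0.1091]]
pins [[0.6285, 0.0357], [0.6305, -0.0632]]
t 20.4 tcp [ 0.6293 -0.0148  0.0223] F [ 0.3 -0.5  0.5] w 0.802
x [ 0.003 -0.003 -1.   ] z [1.    0.02  0.003] jawyaw 1.12
q [ 0.597  0.594 -0.8    1.694  0.482  1.058 -0.34 ]
```

jog_arm:
  moves:
    - [[0, 0, 0, 0, 0, -4, 0.6], [0, 0, 0, 0, 0, -6, 0.3], [0, 0, 0, 0, 0, -6, -0.3], [0, 0, 0, 0, 0, -6, -0.4], [0, 0, 0, 0, 0, -6, -0.4]]

```text
time_s: 20.9
tcp_pos: [0.6304, -0.0147, 0.0176]
ee_rot: [0.709, -0.008, 0.705, 0.006]
force: [-0.2, 0.0, 5.6]
gripper_width: 0.504
```

jog_arm:
  moves:
    - [[0, 0, 0, 0, 0, 0, -0.4], [0, 0, 0, 0, 0, 0, -0.4], [0, 0, 0, 0, 0, 0, -0.4], [0, 0, 0, 0, 0, 10, -0.4], [0, 0, 0, 0, 0, 30, -0.4]]

```text
time_s: 21.4
tcp_pos: [0.6285, -0.0148, 0.0462]
ee_rot: [0.707, -0.008, 0.707, 0.006]
force: [0.4, -1.4, -2.2]
gripper_width: 0.503
```

```bash
python3 - <<'E'
from h import *
st()
im=imaging.get_image('wrist'); cv2.imwrite('pics/w8.png',im); st()
E
```

```text
t 21.4 tcp [ 0.6285 -0.0148  0.0462] F [ 0.4 -1.4 -2.2] w 0.503
x [ 0.001 -0.003 -1.   ] z [1.    0.02  0.001] jawyaw 1.13
q [ 0.611  0.566 -0.817  1.679  0.458  1.097 -0.323]
t 21.45 tcp [ 0.6316 -0.0144  0.0508] F [2.4 0.3 0.8] w 0.503
x [ 0.008 -0.003 -1.   ] z [1.    0.02  0.008] jawyaw 1.13
q [ 0.611  0.562 -0.82   1.675  0.457  1.098 -0.323]
```

View pics/w8.png

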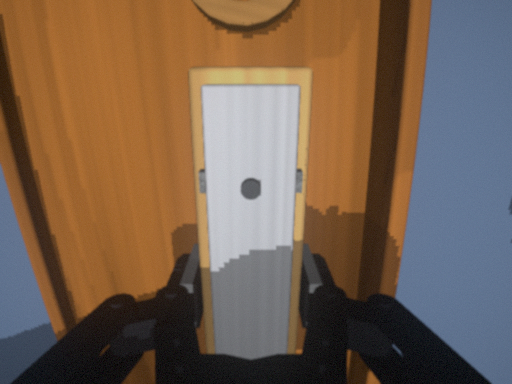

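```bash
python3 - <<'E'
from h import *
s=cv2.imread('pics/scene0.png')
cv2.imwrite('pics/scst.png',cv2.resize(s[132:247,68:178],None,fx=5,fy=5,interpolation=cv2.INTER_CUBIC))
s=cv2.imread('pics/w5.png')
cv2.imwrite('pics/w5st.png',cv2.resize(s[90:330,380:512],None,fx=2.5,fy=2.5,interpolation=cv2.INTER_CUBIC))
E
```

```text
(no output)
```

View pics/scst.png

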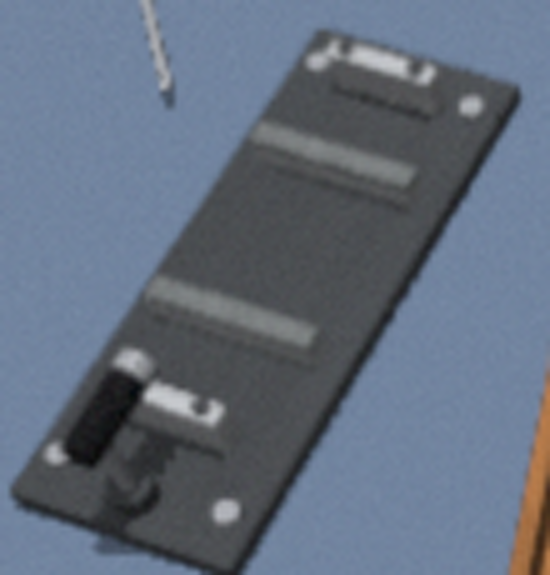

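jog_arm:
  moves:
    - [[0, 0, 0, 0, 0, 40, -0.4], [0, 0, 0, 0, 0, 80, -0.4], [0, 0, 0, 0, 0, 110, -0.4], [0, 0, 0, -5, -20, 120, -0.4], [0, 0, 5, -20, -50, 120, -0.4]]

```text
time_s: 21.95
tcp_pos: [0.6136, -0.0616, 0.1737]
ee_rot: [0.711, -0.041, 0.701, 0.039]
force: [0.2, -0.6, -1.9]
gripper_width: 0.504
```

```bash
python3 - <<'E' | tail -6
from m import *
sc=lambda u,v:(68+(u+.5)/5-.5,132+(v+.5)/5-.5)
P('railc sc (-x,+x)',S,[sc(335,155),sc(233,314)],.032)
P('rail ends',S,[sc(256,134),sc(414,178),sc(150,290),sc(315,337)],.032)
st()
E
```

```text
mallet [[0.3751, 0.1304], [0.3658, -0.1091]]
railc sc (-x,+x) [[0.4333, -0.3114], [0.5315, -0.3332]]
rail ends [[0.4254, -0.3551], [0.4421, -0.2681], [0.5234, -0.3775], [0.539, -0.2904]]
t 21.95 tcp [ 0.6136 -0.0616  0.1737] F [ 0.2 -0.6 -1.9] w 0.504
x [ 0.014 -0.002 -1.   ] z [0.993 0.113 0.014] jawyaw 6.52
q [ 0.773  0.411 -0.905  1.603  0.337  1.278 -0.073]
```

jog_arm:
  moves:
    - [[0, 0.6, 8, -15, -40, 0, -0.4], [0, 0.6, 16, -35, -80, 0, -0.4], [0, 0.6, 24, -55, -115, 0, -0.4], [0, 0.6, 32, -75, -155, 0, -0.4], [0, 0.6, 40, -90, -190, 0, -0.4]]

```text
time_s: 22.45
tcp_pos: [0.5218, -0.2539, 0.1735]
ee_rot: [0.65, -0.28, 0.648, 0.282]
force: [0.7, -0.5, -1.9]
gripper_width: 0.505
```

```bash
python3 - <<'E' | tail -6
from h import *
st()
E
```

```text
t 22.45 tcp [ 0.5218 -0.2539  0.1735] F [ 0.7 -0.5 -1.9] w 0.505
x [ 0.001  0.003 -1.   ] z [0.685 0.729 0.003] jawyaw 46.78
q [ 1.242  0.369 -1.012  1.679  0.322  1.275  0.981]
```

jog_arm:
  moves:
    - [[0, 0, 8, -15, -30, 0, -0.4], [0, 0, 16, -30, -55, 0, -0.4], [0, 0, 24, -40, -70, -10, -0.4], [0, 0, 30.8, -40, -70, -30, -0.4], [0, 0, 30.8, -40, -70, -40, -0.4]]

```text
time_s: 22.95
tcp_pos: [0.4803, -0.3243, 0.1318]
ee_rot: [0.552, -0.441, 0.551, 0.444]
force: [0.5, 0.3, -3.3]
gripper_width: 0.501
```

jog_arm:
  moves:
    - [[0, 0, 0, 0, 0, -20, -0.4], [0, 0, 0, 0, 0, -30, -0.4], [0, 0, 0, 0, 0, -30, -0.4], [0, 0, 0, 0, 0, -30, -0.4], [0, 0, 0, 0, 0, -30, -0.4]]

```text
time_s: 23.45
tcp_pos: [0.4813, -0.3242, 0.1029]
ee_rot: [0.552, -0.441, 0.551, 0.444]
force: [0.4, -0.3, -2.3]
gripper_width: 0.502
```

```bash
python3 - <<'E'
from h import *
st()
c=imaging.camera_info('wrist'); np.savez('w9.npz',**c)
im=imaging.get_image('wrist'); cv2.imwrite('pics/w9.png',im); st()
E
```

```text
t 23.45 tcp [ 0.4813 -0.3242  0.1029] F [ 0.4 -0.3 -2.3] w 0.502
x [-0.001  0.004 -1.   ] z [0.217 0.976 0.004] jawyaw 77.5
q [ 1.393  0.48  -1.049  1.75   0.444  1.178  1.569]
t 23.5 tcp [ 0.4812 -0.3243  0.1029] F [ 0.1  0.2 -1.6] w 0.506
x [-0.001  0.004 -1.   ] z [0.217 0.976 0.004] jawyaw 77.49
q [ 1.394  0.48  -1.049  1.75   0.444  1.177  1.569]
```

View pics/w9.png

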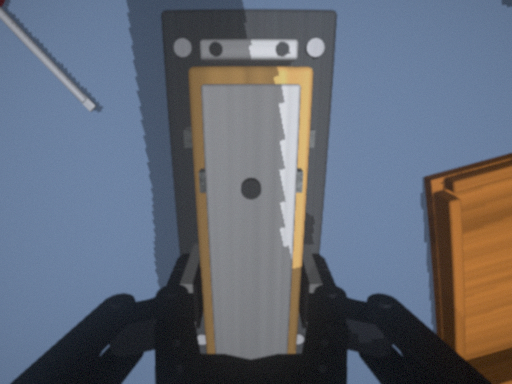

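jog_arm:
  moves:
    - [[-0.2, 0, 0, 1, 0, -20, -0.4], [-0.2, 0, 0, 1, 0, -40, -0.4], [-0.2, 0, 0, 1, 0, -55, -0.4], [-0.2, 0, 0, 1, 0, -60, -0.4], [-0.2, 0, 0, 1, 0, -60, -0.4]]

```text
time_s: 24.0
tcp_pos: [0.482, -0.3242, 0.0425]
ee_rot: [0.551, -0.442, 0.552, 0.443]
force: [-1.0, 0.1, -1.3]
gripper_width: 0.502
```

```bash
python3 - <<'E'
from h import *
st()
E
```

```text
t 24.0 tcp [ 0.482  -0.3242  0.0425] F [-1.   0.1 -1.3] w 0.502
x [-0.002  0.001 -1.   ] z [0.217 0.976 0.001] jawyaw 77.49
q [ 1.343  0.549 -0.992  1.798  0.517  1.083  1.517]
```

jog_arm:
  moves:
    - [[0, 0, 0, 0, 0, -2, -0.4], [0, 0, 0, 0, 0, -4, -0.4], [0, 0, 0, 0, 0, -5, -0.4], [0, 0, 0, 0, 0, -5, -0.4], [0, 0, 0, 0, 0, -5, -0.4]]

```text
time_s: 24.5
tcp_pos: [0.4823, -0.3244, 0.0379]
ee_rot: [0.551, -0.442, 0.552, 0.443]
force: [0.2, 0.2, -0.2]
gripper_width: 0.505
```

```bash
python3 - <<'E'
from h import *
st()
cv2.imwrite('pics/s10.png',cv2.resize(imaging.get_image('scene')[110:270,50:250],None,fx=3.5,fy=3.5))
E
```

```text
t 24.5 tcp [ 0.4823 -0.3244  0.0379] F [ 0.2  0.2 -0.2] w 0.505
x [-0.001  0.001 -1.   ] z [0.217 0.976 0.   ] jawyaw 77.48
q [ 1.339  0.555 -0.987  1.801  0.523  1.075  1.513]
```

View pics/s10.png

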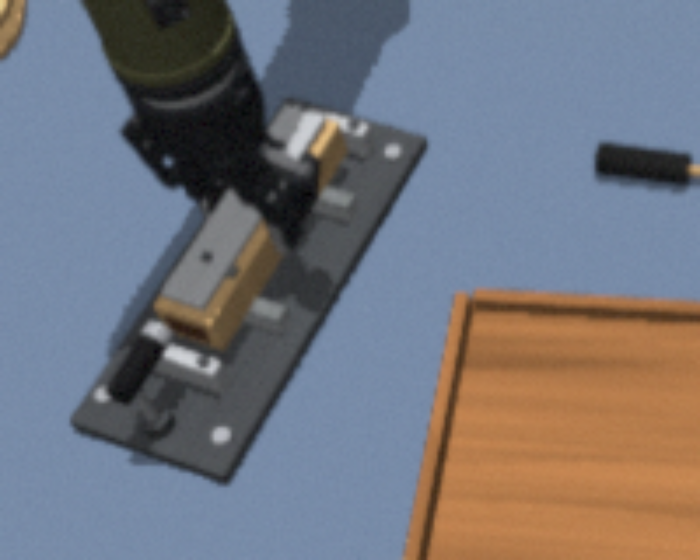

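jog_arm:
  moves:
    - [[0, 0, 0, 0, 0, 0, 0], [0, 0, 0, 0, 0, 0, 0.5], [0, 0, 0, 0, 0, 0, 0.6], [0, 0, 0, 0, 0, 0, 0.6], [0, 0, 0, 0, 0, 20, 0.6]]

```text
time_s: 25.05
tcp_pos: [0.4804, -0.3235, 0.0559]
ee_rot: [0.551, -0.441, 0.552, 0.445]
force: [-0.2, -0.6, 0.6]
gripper_width: 0.801
```

jog_arm:
  moves:
    - [[0, 0, 0, 0, 0, 40, 0.6], [0, 0, 0, 0, 0, 80, 0.6], [0, 0, 0, 0, 0, 120, 0.6], [0, 0, 0, 0, 0, 150, 1], [0, 0, 0, 0, 0, 170, 1]]

```text
time_s: 25.55
tcp_pos: [0.4814, -0.3237, 0.2288]
ee_rot: [0.551, -0.442, 0.552, 0.443]
force: [0.1, 0.2, -0.3]
gripper_width: 1.001
```

jog_arm:
  moves:
    - [[0, 0, -8, 10, 45, 0, 1], [0, 0, -16, 20, 90, 0, 1], [0, 0, -24, 30, 135, 0, 1], [0, 0, -32, 40, 180, 0, 1], [0, 0, -40, 50, 225, 0, 1]]

```text
time_s: 26.05
tcp_pos: [0.5314, -0.0972, 0.2291]
ee_rot: [0.67, -0.225, 0.67, 0.226]
force: [0.4, 0.3, -0.1]
gripper_width: 0.999
```

```bash
python3 - <<'E'
from h import *
st()
cv2.imwrite('pics/s11.png',cv2.resize(imaging.get_image('scene')[110:270,50:250],None,fx=3.5,fy=3.5))
cv2.imwrite('pics/t11.png',cv2.resize(imaging.get_image('top')[125:260,355:435],None,fx=4.4,fy=4.4,interpolation=cv2.INTER_CUBIC))
E
```

```text
t 26.05 tcp [ 0.5314 -0.0972  0.2291] F [ 0.4  0.3 -0.1] w 0.999
x [-0.     0.001 -1.   ] z [0.796 0.605 0.   ] jawyaw 37.22
q [ 1.12   0.227 -1.112  1.698  0.207  1.347  0.621]
```

View pics/s11.png

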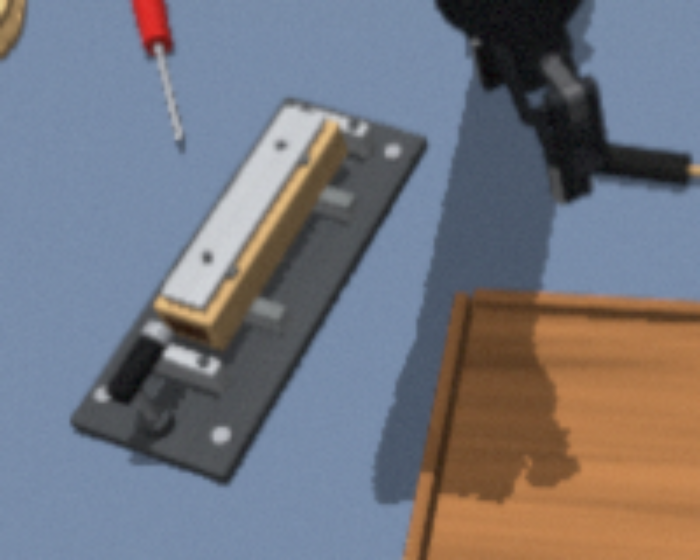

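View pics/t11.png

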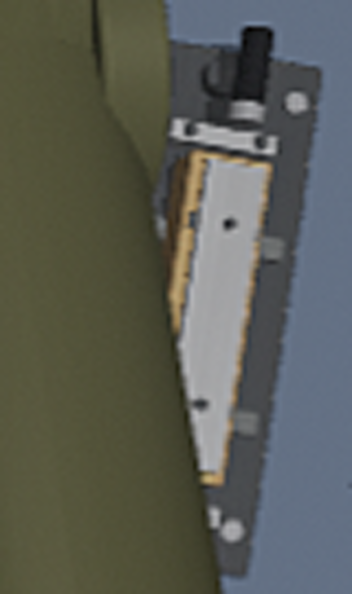

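```bash
python3 - <<'E' | tail -2
from m import *
s3=lambda u,v:(50+(u+.5)/3.5-.5,110+(v+.5)/3.5-.5)
a=plane(T,[ts(229,224),ts(200,404)],.080);b=plane(S,[s3(208,257),s3(281,145)],.080)
for p in (a,b): d=p[0]-p[1];print(p.mean(0).round(4),np.degrees(np.arctan2(d[1],d[0])).round(2),np.linalg.norm(d).round(4))
E
```

```text
[ 0.4805 -0.3225  0.08  ] -12.8 0.0988
[ 0.483  -0.3214  0.08  ] -12.1 0.0988
```

jog_arm:
  moves:
    - [[0, 0, -8, 0, 40, 0, 1], [0, 0, -16, 0, 80, 0, 1], [0, 0, -24, 0, 120, 0, 1], [0, 0, -32, 0, 160, 0, 1], [0, 0, -40, 0, 200, 0, 1]]

```text
time_s: 26.65
tcp_pos: [0.5324, 0.1101, 0.23]
ee_rot: [0.708, 0.013, 0.706, -0.011]
force: [-0.3, -0.2, -0.1]
gripper_width: 1.0
```

jog_arm:
  moves:
    - [[0, 0, -8, 0, 40, 0, 1], [0, 0, -16, 0, 80, 0, 1], [0, 0, -24, 0, 120, 0, 1], [0, 0, -32, 0, 160, 0, 1], [0, 0, -40, 0, 200, 0, 1]]

```text
time_s: 27.15
tcp_pos: [0.5328, 0.3103, 0.2298]
ee_rot: [0.662, 0.254, 0.658, -0.254]
force: [0.5, 0.3, 0.5]
gripper_width: 1.002
```

```bash
python3 - <<'E'
from h import *
st()
E
```

```text
t 27.15 tcp [0.5328 0.3103 0.2298] F [0.5 0.3 0.5] w 1.002
x [ 0.004 -0.002 -1.   ] z [ 0.743 -0.67   0.004] jawyaw -42.05
q [ 0.179  0.398 -0.969  1.519  0.334  1.397 -1.545]
```

jog_arm:
  moves:
    - [[0, 0, -8, -5, 30, 0, 1], [0, 0, -16, -10, 60, 0, 1], [0, 0, -24, -15, 79, -20, 1], [0, 0, -32, -15, 79, -50, 1], [0, 0, -40, -15, 79, -80, 1]]

```text
time_s: 27.65
tcp_pos: [0.5175, 0.3905, 0.1492]
ee_rot: [0.534, 0.465, 0.531, -0.465]
force: [1.2, -0.7, 0.1]
gripper_width: 1.002
```

```bash
python3 - <<'E'
from h import *
st()
im=imaging.get_image('wrist'); cv2.imwrite('pics/w12.png',im); st()
E
```

```text
t 27.65 tcp [0.5175 0.3905 0.1492] F [ 1.2 -0.7  0.1] w 1.002
x [ 0.003 -0.003 -1.   ] z [ 0.136 -0.991  0.004] jawyaw -82.21
q [-0.085  0.486 -0.806  1.537  0.365  1.274 -2.375]
t 27.7 tcp [0.5156 0.3873 0.1432] F [-1.  -3.  -4.4] w 0.999
x [-0.004 -0.009 -1.   ] z [ 0.13  -0.992  0.008] jawyaw -82.55
q [-0.085  0.49  -0.802  1.544  0.365  1.272 -2.38 ]
```

View pics/w12.png

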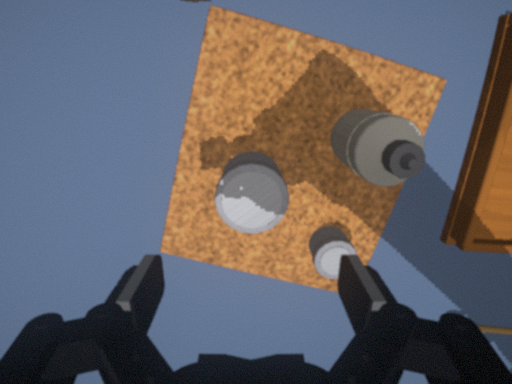

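jog_arm:
  moves:
    - [[0.3, 0, -4, 2, 2, -30, 1], [0.3, 0, -4, 2, 2, -70, 1], [0.3, 0, -4, 2, 2, -100, 1], [0.3, 0, -4, 2, 2, -120, 1], [0.3, 0, -4, 2, 2, -126, 1]]

```text
time_s: 28.2
tcp_pos: [0.5168, 0.3877, 0.015]
ee_rot: [0.515, 0.481, 0.516, -0.488]
force: [0.8, -0.5, -0.5]
gripper_width: 0.997
```

```bash
python3 - <<'E'
from h import *
st(); imaging.get_image('top');st()
E
```

```text
t 28.2 tcp [0.5168 0.3877 0.015 ] F [ 0.8 -0.5 -0.5] w 0.997
x [-0.008 -0.006 -1.   ] z [ 0.062 -0.998  0.005] jawyaw -86.43
q [-0.136  0.618 -0.726  1.643  0.453  1.067 -2.505]
t 28.25 tcp [0.5171 0.3881 0.0155] F [ 0.   0.8 -0.1] w 0.998
x [-0.007 -0.005 -1.   ] z [ 0.062 -0.998  0.005] jawyaw -86.46
q [-0.136  0.618 -0.726  1.642  0.453  1.067 -2.506]
```

jog_arm:
  moves:
    - [[0.3, -0.4, 0, 0.7, 1.4, -2, 1], [0.3, -0.4, 0, 0.7, 1.4, -2, 1], [0.3, -0.4, 0, 0.7, 1.4, -2, 1], [0.3, -0.4, 0, 0.7, 1.4, -2, 1], [0.3, -0.4, 0, 0.7, 1.4, -2, 1]]

```text
time_s: 28.75
tcp_pos: [0.5181, 0.3898, 0.0142]
ee_rot: [0.515, 0.485, 0.515, -0.484]
force: [1.1, -0.3, -0.3]
gripper_width: 0.999
```

```bash
python3 - <<'E'
from h import *
st()
E
```

```text
t 28.75 tcp [0.5181 0.3898 0.0142] F [ 1.1 -0.3 -0.3] w 0.999
x [ 0.001  0.    -1.   ] z [ 0.062 -0.998 -0.   ] jawyaw -86.45
q [-0.136  0.616 -0.726  1.647  0.457  1.054 -2.51 ]
```

jog_arm:
  moves:
    - [[0, 0, 0, 0, 0, 0, 0.2], [0, 0, 0, 0, 0, 0, 0.0], [0, 0, 0, 0, 0, 0, 0.0], [0, 0, 0, 0, 0, 0, 0.0], [0, 0, 0, 0, 0, 0, 0.0]]

```text
time_s: 29.25
tcp_pos: [0.5185, 0.39, 0.0148]
ee_rot: [0.515, 0.485, 0.515, -0.484]
force: [1.1, -1.0, 4.8]
gripper_width: 0.686
```

```bash
python3 - <<'E'
from h import *
st()
E
```

```text
t 29.25 tcp [0.5185 0.39   0.0148] F [ 1.1 -1.   4.8] w 0.686
x [ 0.002  0.001 -1.   ] z [ 0.062 -0.998 -0.001] jawyaw -86.45
q [-0.136  0.615 -0.726  1.647  0.457  1.054 -2.51 ]
```

jog_arm:
  moves:
    - [[0, 0, 0, 0, 0, 30, 0], [0, 0, 0, 0, 0, 70, 0], [0, 0, 0, 0, 0, 110, 0], [0, 0, 0, 0, 0, 150, 0], [0, 0, 0, 5, -30, 170, 0]]

```text
time_s: 29.75
tcp_pos: [0.5213, 0.3658, 0.1882]
ee_rot: [0.516, 0.485, 0.518, -0.48]
force: [-0.5, 0.9, -2.1]
gripper_width: 0.686
```

jog_arm:
  moves:
    - [[0, 0, 0, 10, -45, 0, 0], [0, 0, 0, 15, -90, 0, 0], [0, 0, 0, 20, -135, 0, 0], [0, 0, 0, 30, -180, 0, 0], [0, 0, 0, 35, -225, 0, 0]]

```text
time_s: 30.25
tcp_pos: [0.556, 0.1385, 0.1872]
ee_rot: [0.516, 0.485, 0.518, -0.48]
force: [1.0, -0.5, -2.3]
gripper_width: 0.689
```

```bash
python3 - <<'E'
from h import *
st()
E
```

```text
t 30.25 tcp [0.556  0.1385 0.1872] F [ 1.  -0.5 -2.3] w 0.689
x [ 0.002  0.007 -1.   ] z [ 0.069 -0.998 -0.007] jawyaw -86.04
q [ 0.378  0.261 -0.77   1.688  0.183  1.264 -1.931]
```

jog_arm:
  moves:
    - [[-0.3, 0, 0, 3, -40, 0, 0], [-0.3, 0, 0, 7, -80, -10, 0], [-0.3, 0, 0, 7, -108, -30, 0], [-0.3, 0, 0, 7, -108, -70, 0], [-0.3, 0, 0, 7, -108, -110, 0]]

```text
time_s: 30.75
tcp_pos: [0.5628, 0.0285, 0.0757]
ee_rot: [0.516, 0.484, 0.516, -0.482]
force: [-0.4, 0.3, -1.9]
gripper_width: 0.688
```

```bash
python3 - <<'E'
from h import *
st()
E
```

```text
t 30.75 tcp [0.5628 0.0285 0.0757] F [-0.4  0.3 -1.9] w 0.688
x [ 0.002  0.001 -1.   ] z [ 0.066 -0.998 -0.001] jawyaw -86.24
q [ 0.492  0.344 -0.686  1.827  0.247  1.055 -1.792]
```

jog_arm:
  moves:
    - [[0, 0, 0, 0, 1, -20, 0], [0, 0, 0, 0, 2, -40, 0], [0, 0, 0, 0, 2, -48, 0], [0, 0, 0, 0, 2, -48, 0], [0, 0, 0, 0, 2, -48, 0]]

```text
time_s: 31.25
tcp_pos: [0.5633, 0.0307, 0.0282]
ee_rot: [0.517, 0.484, 0.516, -0.482]
force: [-0.5, -0.3, -1.5]
gripper_width: 0.69
```

```bash
python3 - <<'E'
from h import *
st()
E
```

```text
t 31.25 tcp [0.5633 0.0307 0.0282] F [-0.5 -0.3 -1.5] w 0.69
x [ 0.003  0.002 -1.   ] z [ 0.066 -0.998 -0.001] jawyaw -86.22
q [ 0.463  0.407 -0.662  1.861  0.298  0.971 -1.834]
```

jog_arm:
  moves:
    - [[0, 0.1, 0, -0.5, 0, -3, 0], [0, 0.1, 0, -0.5, 0, -5, 0], [0, 0.1, 0, -0.5, 0, -5, 0], [0, 0.1, 0, -0.5, 0, -5, 0], [0, 0.1, 0, -0.5, 0, -5, 0]]

```text
time_s: 31.75
tcp_pos: [0.5629, 0.0307, 0.0235]
ee_rot: [0.516, 0.484, 0.516, -0.482]
force: [-0.0, 0.6, -2.2]
gripper_width: 0.686
```

```bash
python3 - <<'E'
from h import *
st()
E
```

```text
t 31.75 tcp [0.5629 0.0307 0.0235] F [-0.   0.6 -2.2] w 0.686
x [ 0.002  0.001 -1.   ] z [ 0.066 -0.998 -0.001] jawyaw -86.22
q [ 0.46   0.414 -0.659  1.863  0.304  0.964 -1.838]
```

jog_arm:
  moves:
    - [[0, 0, 0, 0, 0, -0.7, 0], [0, 0, 0, 0, 0, -0.7, 0], [0, 0, 0, 0, 0, -0.7, 0.5], [0, 0, 0, 0, 0, -0.7, 1], [0, 0, 0, 0, 0, -0.7, 1]]

```text
time_s: 32.25
tcp_pos: [0.5632, 0.0307, 0.023]
ee_rot: [0.516, 0.484, 0.516, -0.482]
force: [0.1, -0.6, 0.2]
gripper_width: 0.995
```

jog_arm:
  moves:
    - [[0, 0, 0, 0, 0, 10, 1], [0, 0, 0, 0, 0, 50, 1], [0, 0, 0, 0, 0, 90, 1], [0, 0, 0, 0, 0, 130, 1], [0, 0, 0, -10, 30, 150, 1]]

```text
time_s: 32.75
tcp_pos: [0.5564, 0.0565, 0.1775]
ee_rot: [0.517, 0.487, 0.512, -0.483]
force: [1.2, 0.3, 0.0]
gripper_width: 0.998
```

jog_arm:
  moves:
    - [[0, 0, 0, -20, 45, 0, 1], [0, 0, 0, -40, 90, 0, 1], [0, 0, 0, -60, 135, 0, 1], [0, 0, 0, -80, 180, 0, 1], [0, 0, 0, -88, 225, 0, 1]]

```text
time_s: 33.25
tcp_pos: [0.4666, 0.2835, 0.1789]
ee_rot: [0.518, 0.487, 0.511, -0.483]
force: [0.8, 0.4, 0.1]
gripper_width: 0.996
```

```bash
python3 - <<'E'
from h import *
st()
t=imaging.get_image('top')
cv2.imwrite('pics/t13.png',cv2.resize(t[100:260,70:345],None,fx=2.9,fy=2.9,interpolation=cv2.INTER_CUBIC))
t=imaging.get_image('scene')
cv2.imwrite('pics/s13.png',cv2.resize(t[185:295,165:340],None,fx=4.5,fy=4.5,interpolation=cv2.INTER_CUBIC))
st()
E
```

```text
t 33.25 tcp [0.4666 0.2835 0.1789] F [0.8 0.4 0.1] w 0.996
x [ 0.011 -0.002 -1.   ] z [ 0.059 -0.998  0.002] jawyaw -86.59
q [ 0.196  0.221 -0.89   1.764  0.19   1.236 -2.255]
t 33.35 tcp [0.4647 0.2897 0.1793] F [-0.3  0.5  0.6] w 0.999
x [ 0.01   0.004 -1.   ] z [ 0.07  -0.998 -0.004] jawyaw -85.98
q [ 0.191  0.224 -0.895  1.761  0.188  1.234 -2.253]
```

View pics/t13.png

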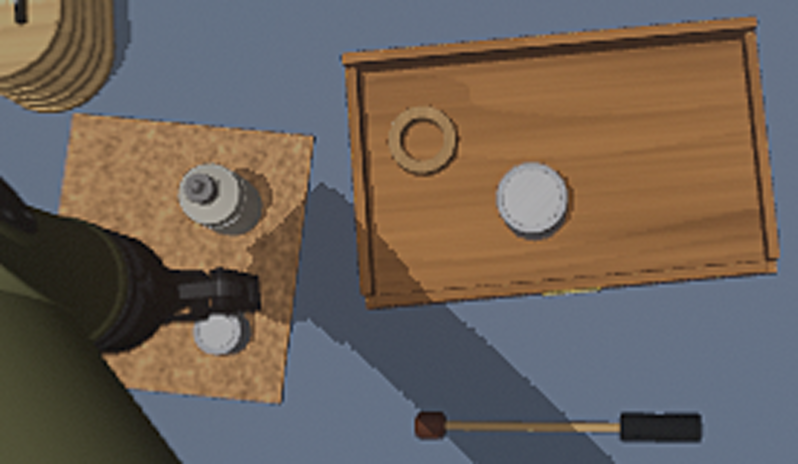

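View pics/s13.png

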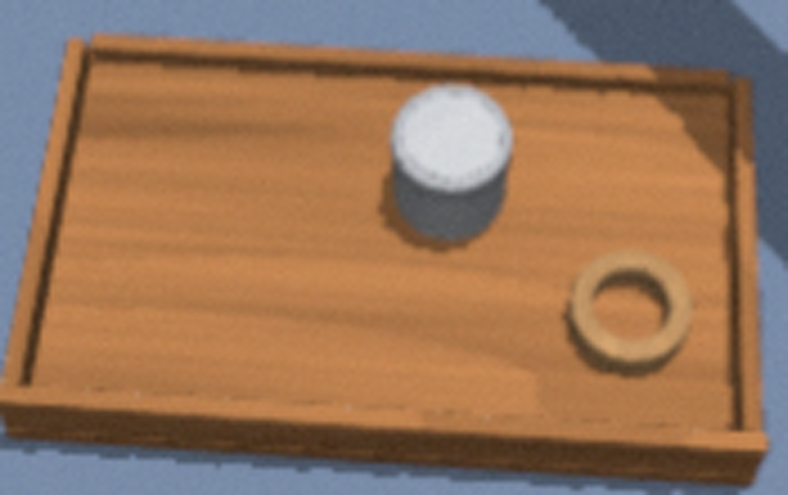

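```bash
python3 - <<'E' | tail -3
from m import *
tt=lambda u,v:(70+(u+.5)/2.9-.5,100+(v+.5)/2.9-.5)
P('big now',T,[tt(532.5,198.5)],.068)
P('sc',S,[sz(452.5,139)],.068)
E
```

```text
mallet [[0.3751, 0.1304], [0.3658, -0.1091]]
big now [[0.5596, 0.0301]]
sc [[0.5632, 0.0319]]
```

jog_arm:
  moves:
    - [[0, 0.4, 0, -2, 14, -20, 1], [0, 0.4, 0, -2, 14, -60, 1], [0, 0.4, 0, -2, 14, -110, 1], [0, 0.4, 0, -2, 14, -150, 1], [0, 0.4, 0, -2, 14, -163, 1]]

```text
time_s: 33.85
tcp_pos: [0.4605, 0.3015, 0.0128]
ee_rot: [0.516, 0.482, 0.518, -0.483]
force: [0.1, -1.4, 0.4]
gripper_width: 1.0
```

```bash
python3 - <<'E'
from h import *
st();imaging.get_image('top');st()
E
```

```text
t 33.85 tcp [0.4605 0.3015 0.0128] F [ 0.1 -1.4  0.4] w 1.0
x [-0.003  0.001 -1.   ] z [ 0.07  -0.998 -0.001] jawyaw -85.99
q [ 0.058  0.452 -0.805  1.895  0.391  0.961 -2.427]
t 33.9 tcp [0.4607 0.3018 0.0129] F [-0.5 -0.8 -0.7] w 0.998
x [-0.003  0.001 -1.   ] z [ 0.07  -0.998 -0.002] jawyaw -86.0
q [ 0.058  0.452 -0.805  1.895  0.391  0.961 -2.427]
```

jog_arm:
  moves:
    - [[0, -0.1, -0.2, 2.3, 0.4, 0.4, 1], [0, -0.1, -0.2, 2.3, 0.4, 0.4, 1], [0, -0.1, -0.2, 2.3, 0.4, 0.4, 1], [0, -0.1, -0.2, 2.3, 0.4, 0.4, 0.5], [0, -0.1, -0.2, 2.3, 0.4, 0.4, 0]]

```text
time_s: 34.4
tcp_pos: [0.4636, 0.3024, 0.0143]
ee_rot: [0.516, 0.484, 0.517, -0.482]
force: [0.3, -0.4, -0.6]
gripper_width: 0.694
```

jog_arm:
  moves:
    - [[0, 0, 0, 0, 0, 0, -0.4], [0, 0, 0, 0, 0, 0, -0.4], [0, 0, 0, 0, 0, 0, -0.4], [0, 0, 0, 0, 0, 0, -0.4], [0, 0, 0, 0, 0, 0, -0.4]]

```text
time_s: 34.9
tcp_pos: [0.4642, 0.3028, 0.0152]
ee_rot: [0.516, 0.484, 0.516, -0.482]
force: [-0.6, 0.5, 6.2]
gripper_width: 0.473
```

```bash
python3 - <<'E'
from h import *
st()
E
```

```text
t 34.9 tcp [0.4642 0.3028 0.0152] F [-0.6  0.5  6.2] w 0.473
x [ 0.002  0.002 -1.   ] z [ 0.066 -0.998 -0.002] jawyaw -86.2
q [ 0.057  0.452 -0.805  1.889  0.393  0.963 -2.43 ]
```

jog_arm:
  moves:
    - [[0, 0, 0, 0, 0, 30, -0.4], [0, 0, 0, 0, 0, 70, -0.4], [0, 0, 0, 0, 0, 110, -0.4], [0, 0, 0, 0, 0, 140, -0.4], [0, 0, 0, 15, -35, 150, -0.4]]

```text
time_s: 35.4
tcp_pos: [0.4777, 0.2745, 0.1691]
ee_rot: [0.518, 0.484, 0.519, -0.477]
force: [0.5, 1.0, -0.1]
gripper_width: 0.474
```

jog_arm:
  moves:
    - [[0, 0, 0, 20, -45, 0, -0.4], [0, 0, 0, 40, -90, 0, -0.4], [0, 0, 0, 60, -135, 0, -0.4], [0, 0, 0, 80, -180, 0, -0.4], [0, 0, 0, 87, -225, 0, -0.4]]

```text
time_s: 35.9
tcp_pos: [0.5658, 0.0472, 0.1688]
ee_rot: [0.518, 0.485, 0.519, -0.477]
force: [0.8, 0.4, -0.9]
gripper_width: 0.472
```

```bash
python3 - <<'E'
from h import *
st()
E
```

```text
t 35.9 tcp [0.5658 0.0472 0.1688] F [ 0.8  0.4 -0.9] w 0.472
x [ 0.007  0.009 -1.   ] z [ 0.075 -0.997 -0.008] jawyaw -85.67
q [ 0.536  0.259 -0.759  1.727  0.181  1.222 -1.763]
```

jog_arm:
  moves:
    - [[-0.3, 0.2, -0.3, 0, -10, -10, -0.4], [-0.3, 0.2, -0.3, 1, -17, -30, -0.4], [-0.3, 0.2, -0.3, 1, -17, -60, -0.4], [-0.3, 0.2, -0.3, 1, -17, -72, -0.4], [-0.3, 0.2, -0.3, 1, -17, -72, -0.4]]

```text
time_s: 36.4
tcp_pos: [0.5648, 0.0307, 0.0946]
ee_rot: [0.516, 0.483, 0.519, -0.481]
force: [0.2, -0.4, 0.7]
gripper_width: 0.468
```

```bash
python3 - <<'E'
from h import *
st();imaging.get_image('top');st()
E
```

```text
t 36.4 tcp [0.5648 0.0307 0.0946] F [ 0.2 -0.4  0.7] w 0.468
x [-0.002  0.004 -1.   ] z [ 0.071 -0.997 -0.004] jawyaw -85.91
q [ 0.525  0.337 -0.728  1.802  0.245  1.097 -1.788]
t 36.45 tcp [0.5661 0.0309 0.0962] F [-0.6 -1.  -0.6] w 0.47
x [ 0.001  0.004 -1.   ] z [ 0.071 -0.997 -0.004] jawyaw -85.9
q [ 0.525  0.336 -0.729  1.8    0.245  1.098 -1.787]
```

jog_arm:
  moves:
    - [[-0.2, 0, -0.2, 0.5, -0.8, -8, -0.4], [-0.2, 0, -0.2, 0.5, -0.8, -13, -0.4], [-0.2, 0, -0.2, 0.5, -0.8, -15, -0.4], [-0.2, 0, -0.2, 0.5, -0.8, -15, -0.4], [-0.2, 0, -0.2, 0.5, -0.8, -15, -0.4]]

```text
time_s: 36.95
tcp_pos: [0.5668, 0.0302, 0.0815]
ee_rot: [0.517, 0.483, 0.516, -0.482]
force: [-0.1, 0.2, 0.3]
gripper_width: 0.472
```

```bash
python3 - <<'E'
from h import *
st();imaging.get_image('top');st()
im=imaging.get_image('wrist'); cv2.imwrite('pics/w14.png',im)
E
```

```text
t 36.95 tcp [0.5668 0.0302 0.0815] F [-0.1  0.2  0.3] w 0.472
x [ 0.002  0.001 -1.   ] z [ 0.068 -0.998 -0.   ] jawyaw -86.1
q [ 0.515  0.354 -0.721  1.811  0.263  1.072 -1.804]
t 37.0 tcp [0.5668 0.0302 0.0816] F [ 0.2 -0.3 -1. ] w 0.472
x [ 0.002  0.001 -1.   ] z [ 0.068 -0.998 -0.   ] jawyaw -86.1
q [ 0.515  0.354 -0.721  1.811  0.263  1.072 -1.804]
```

View pics/w14.png

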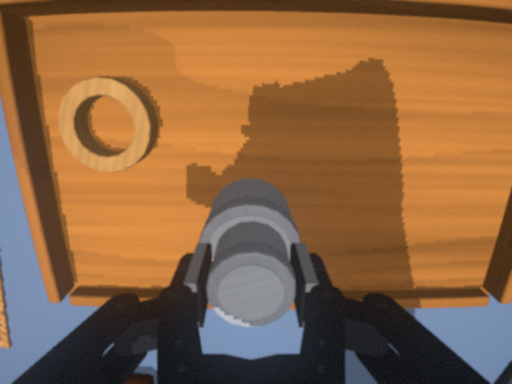

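jog_arm:
  moves:
    - [[0, 0, 0, 0, 0, -1, -0.4], [0, 0, 0, 0, 0, -2, -0.4], [0, 0, 0, 0, 0, -2, -0.4], [0, 0, 0, 0, 0, -2, -0.4], [0, 0, 0, 0, 0, -2, -0.4]]

```text
time_s: 37.55
tcp_pos: [0.5668, 0.0302, 0.0796]
ee_rot: [0.517, 0.483, 0.516, -0.482]
force: [-0.0, 0.3, -1.1]
gripper_width: 0.475
```

jog_arm:
  moves:
    - [[0, 0, 0, 0, 0, 0, -0.1], [0, 0, 0, 0, 0, 0, 0.3], [0, 0, 0, 0, 0, 0, 1], [0, 0, 0, 0, 0, 0, 1], [0, 0, 0, 0, 0, 0, 1]]

```text
time_s: 38.05
tcp_pos: [0.5669, 0.0301, 0.0797]
ee_rot: [0.517, 0.483, 0.516, -0.482]
force: [-0.0, -0.2, -0.8]
gripper_width: 0.996
```

jog_arm:
  moves:
    - [[0, 0, 0, 0, 0, 15, 1], [0, 0, 0, 0, 0, 50, 1], [0, 0, 0, 0, 0, 90, 1], [0, 0, 0, 0, 20, 110, 1], [0, 0, 0, 0, 60, 110, 1]]

```text
time_s: 38.55
tcp_pos: [0.5702, 0.0872, 0.1947]
ee_rot: [0.518, 0.487, 0.512, -0.483]
force: [-0.4, 0.3, 0.4]
gripper_width: 1.002
```

jog_arm:
  moves:
    - [[0, 0, 0, 0, 45, 0, 1], [0, 0, 0, 0, 90, 0, 1], [0, 0, 0, 2, 135, 0, 1], [0, 0, 0, 4, 170, 0, 1], [0, 0, 0, 6, 210, 0, 1]]

```text
time_s: 39.05
tcp_pos: [0.5765, 0.2983, 0.196]
ee_rot: [0.518, 0.487, 0.511, -0.482]
force: [0.4, 0.1, 0.8]
gripper_width: 0.995
```

```bash
python3 - <<'E'
from h import *
st()
t=imaging.get_image('top')
cv2.imwrite('pics/t15.png',cv2.resize(t[100:210,185:345],None,fx=5,fy=5,interpolation=cv2.INTER_CUBIC))
t=imaging.get_image('scene')
cv2.imwrite('pics/s15.png',cv2.resize(t[185:295,165:340],None,fx=4.5,fy=4.5,interpolation=cv2.INTER_CUBIC))
st()
E
```

```text
t 39.05 tcp [0.5765 0.2983 0.196 ] F [0.4 0.1 0.8] w 0.995
x [ 0.011 -0.002 -1.   ] z [ 0.06  -0.998  0.002] jawyaw -86.57
q [ 0.093  0.446 -0.82   1.488  0.338  1.343 -2.263]
t 39.15 tcp [0.5735 0.3052 0.1961] F [-0.1  0.9  0.9] w 0.999
x [ 0.01   0.004 -1.   ] z [ 0.07  -0.998 -0.004] jawyaw -85.99
q [ 0.088  0.448 -0.825  1.487  0.335  1.341 -2.261]
```

View pics/t15.png

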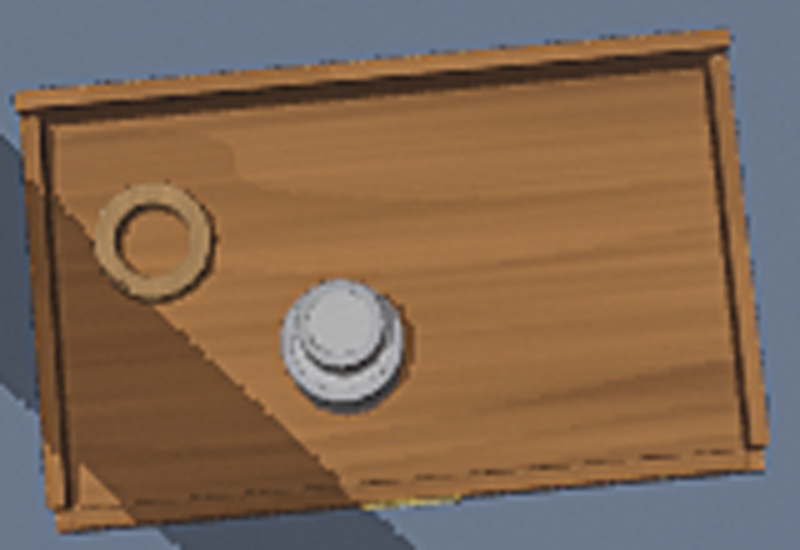

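View pics/s15.png

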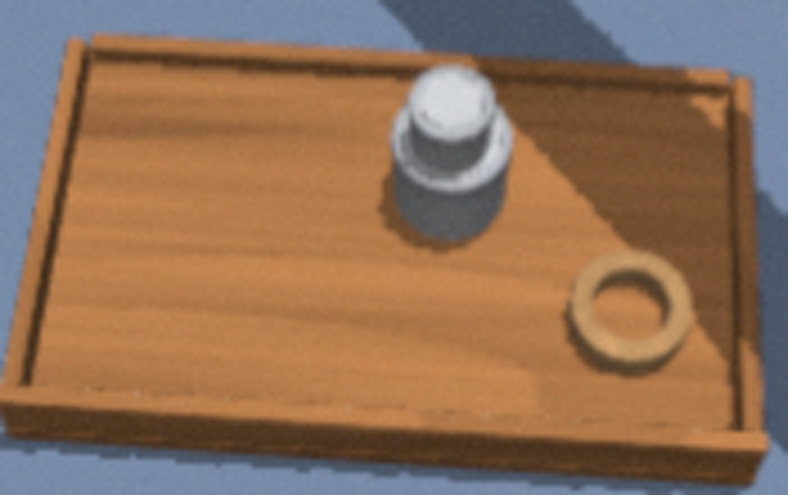

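jog_arm:
  moves:
    - [[-0.2, 0.5, -0.2, -1, -7, 0, 1], [-0.2, 0.5, -0.2, -1, -7, -10, 1], [-0.2, 0.5, -0.2, -1, -7, -50, 1], [-0.2, 0.5, -0.2, -1, -7, -70, 1], [-0.2, 0.5, -0.2, -1, -7, -70, 1]]

```text
time_s: 39.65
tcp_pos: [0.5712, 0.2942, 0.1222]
ee_rot: [0.515, 0.482, 0.516, -0.486]
force: [-0.3, -0.3, 0.2]
gripper_width: 1.003
```

```bash
python3 - <<'E'
from h import *
st()
E
```

```text
t 39.65 tcp [0.5712 0.2942 0.1222] F [-0.3 -0.3  0.2] w 1.003
x [-0.005 -0.003 -1.   ] z [ 0.063 -0.998  0.003] jawyaw -86.36
q [ 0.086  0.501 -0.797  1.574  0.373  1.231 -2.284]
```

jog_arm:
  moves:
    - [[0.1, -0.2, 0, 1, 3, -20, 1], [0.1, -0.2, 0, 1, 3, -50, 1], [0.1, -0.2, 0, 1, 3, -70, 1], [0.1, -0.2, 0, 1, 3, -78, 1], [0.1, -0.2, 0, 1, 3, -78, 1]]

```text
time_s: 40.15
tcp_pos: [0.5725, 0.2961, 0.0442]
ee_rot: [0.515, 0.483, 0.515, -0.485]
force: [-0.2, 0.2, -0.3]
gripper_width: 0.998
```

```bash
python3 - <<'E'
from h import *
st();imaging.get_image('top');st()
E
```

```text
t 40.15 tcp [0.5725 0.2961 0.0442] F [-0.2  0.2 -0.3] w 0.998
x [-0.002 -0.002 -1.   ] z [ 0.062 -0.998  0.002] jawyaw -86.44
q [ 0.055  0.581 -0.756  1.636  0.436  1.104 -2.33 ]
t 40.2 tcp [0.573  0.2968 0.0453] F [ 1.1  0.7 -0.1] w 0.996
x [-0.    -0.001 -1.   ] z [ 0.062 -0.998  0.001] jawyaw -86.42
q [ 0.055  0.58  -0.757  1.635  0.436  1.104 -2.33 ]
```

jog_arm:
  moves:
    - [[0, 0, 0, -0.2, 1, -2, 1], [0, 0, 0, -0.2, 1, -2, 1], [0, 0, 0, -0.2, 1, -2, 1], [0, 0, 0, -0.2, 1, -2, 0.4], [0, 0, 0, -0.2, 1, -2, 0]]

```text
time_s: 40.7
tcp_pos: [0.5729, 0.2979, 0.0435]
ee_rot: [0.516, 0.484, 0.515, -0.484]
force: [0.2, -0.3, 0.2]
gripper_width: 0.693
```

jog_arm:
  moves:
    - [[0, 0, 0, 0, 0, 0, -0.2], [0, 0, 0, 0, 0, 0, -0.2], [0, 0, 0, 0, 0, 0, -0.2], [0, 0, 0, 0, 0, 0, -0.2], [0, 0, 0, 0, 0, 0, -0.2]]

```text
time_s: 41.2
tcp_pos: [0.5732, 0.298, 0.0438]
ee_rot: [0.516, 0.484, 0.515, -0.484]
force: [0.3, -0.4, 3.8]
gripper_width: 0.59
```

```bash
python3 - <<'E'
from h import *
st()
E
```

```text
t 41.2 tcp [0.5732 0.298  0.0438] F [ 0.3 -0.4  3.8] w 0.59
x [ 0.001 -0.001 -1.   ] z [ 0.062 -0.998  0.001] jawyaw -86.42
q [ 0.052  0.582 -0.756  1.635  0.438  1.101 -2.332]
```

jog_arm:
  moves:
    - [[0, 0, 0, 0, 0, 30, -0.2], [0, 0, 0, 0, 0, 70, -0.2], [0, 0, 0, 0, 0, 110, -0.2], [0, 0, 0, 0, 0, 150, -0.2], [0, 0, 0, 0, -30, 165, -0.2]]

```text
time_s: 41.7
tcp_pos: [0.5723, 0.2742, 0.213]
ee_rot: [0.517, 0.485, 0.517, -0.48]
force: [1.1, 0.4, -1.7]
gripper_width: 0.589
```

jog_arm:
  moves:
    - [[0, 0, 0, 0, -45, 0, -0.2], [0, 0, 0, 0, -90, 0, -0.2], [0, 0, 0, 0, -135, 0, -0.2], [0, 0, 0, -2, -180, 0, -0.2], [0, 0, 0, -2, -225, 0, -0.2]]

```text
time_s: 42.2
tcp_pos: [0.5692, 0.0473, 0.2123]
ee_rot: [0.517, 0.484, 0.518, -0.48]
force: [0.7, -0.0, -1.2]
gripper_width: 0.585
```

```bash
python3 - <<'E'
from h import *
st()
E
```

```text
t 42.2 tcp [0.5692 0.0473 0.2123] F [ 0.7 -0.  -1.2] w 0.585
x [ 0.003  0.005 -1.   ] z [ 0.07  -0.998 -0.005] jawyaw -85.98
q [ 0.555  0.24  -0.785  1.659  0.17   1.31  -1.76 ]
```

jog_arm:
  moves:
    - [[-0.2, 0, 0, 0, -45, 0, -0.2], [-0.2, 0, 0, 0, -90, 0, -0.2], [-0.2, 0, 0, 0, -120, 0, -0.2], [-0.2, 0, 0, 0, -120, -20, -0.2], [-0.2, 0, 0, 0, -120, -50, -0.2]]

```text
time_s: 42.7
tcp_pos: [0.57, -0.0746, 0.1627]
ee_rot: [0.518, 0.485, 0.515, -0.481]
force: [1.3, 1.2, -0.2]
gripper_width: 0.587
```

```bash
python3 - <<'E'
from h import *
st()
E
```

```text
t 42.7 tcp [ 0.57   -0.0746  0.1627] F [ 1.3  1.2 -0.2] w 0.587
x [ 0.006  0.001 -1.   ] z [ 0.067 -0.998 -0.001] jawyaw -86.18
q [ 0.697  0.273 -0.71   1.716  0.187  1.216 -1.563]
```

jog_arm:
  moves:
    - [[0, 0.2, 0, 0, 1, -30, -0.2], [0, 0.2, 0, 0, 1, -60, -0.2], [0, 0.2, 0, 0, 1, -90, -0.2], [0, 0.2, 0, 0, 1, -104, -0.2], [0, 0.2, 0, 0, 1, -104, -0.2]]

```text
time_s: 43.2
tcp_pos: [0.5678, -0.0733, 0.0562]
ee_rot: [0.515, 0.483, 0.518, -0.483]
force: [-0.5, 0.9, -1.0]
gripper_width: 0.59
```

```bash
python3 - <<'E'
from h import *
st();imaging.get_image('top');st()
E
```

```text
t 43.2 tcp [ 0.5678 -0.0733  0.0562] F [-0.5  0.9 -1. ] w 0.59
x [-0.003  0.003 -1.   ] z [ 0.067 -0.998 -0.003] jawyaw -86.16
q [ 0.653  0.392 -0.675  1.815  0.278  1.035 -1.633]
t 43.25 tcp [ 0.5694 -0.0734  0.0581] F [-0.  -0.3  0. ] w 0.587
x [ 0.     0.002 -1.   ] z [ 0.067 -0.998 -0.002] jawyaw -86.17
q [ 0.654  0.39  -0.675  1.813  0.278  1.035 -1.633]
```

jog_arm:
  moves:
    - [[-0.1, 0, 0, 0, 0, -3, -0.2], [-0.1, 0, 0, 0, 0, -6, -0.2], [-0.1, 0, 0, 0, 0, -6, -0.2], [-0.1, 0, 0, 0, 0, -6, -0.2], [-0.1, 0, 0, 0, 0, -6, -0.2]]

```text
time_s: 43.75
tcp_pos: [0.5696, -0.0735, 0.0525]
ee_rot: [0.517, 0.483, 0.516, -0.483]
force: [-0.3, -1.1, -1.6]
gripper_width: 0.588
```

```bash
python3 - <<'E'
from h import *
st()
E
```

```text
t 43.75 tcp [ 0.5696 -0.0735  0.0525] F [-0.3 -1.1 -1.6] w 0.588
x [ 0.001 -0.    -1.   ] z [ 0.067 -0.998  0.   ] jawyaw -86.17
q [ 0.649  0.397 -0.672  1.817  0.286  1.025 -1.639]
```

jog_arm:
  moves:
    - [[0, 0, 0, -0.2, 0, -0.8, -0.2], [0, 0, 0, -0.2, 0, -0.8, -0.2], [0, 0, 0, -0.2, 0, -0.8, -0.1], [0, 0, 0, -0.2, 0, -0.8, 0.4], [0, 0, 0, -0.2, 0, -0.8, 1]]

```text
time_s: 44.25
tcp_pos: [0.5697, -0.0734, 0.0519]
ee_rot: [0.517, 0.483, 0.516, -0.483]
force: [-0.4, 0.9, 0.0]
gripper_width: 0.85
```

jog_arm:
  moves:
    - [[0, 0, 0, 0, 0, 0, 1], [0, 0, 0, 0, 0, 0, 1], [0, 0, 0, 0, 0, 30, 1], [0, 0, 0, 0, 0, 70, 1], [0, 0, 0, 0, 0, 110, 1]]

```text
time_s: 44.75
tcp_pos: [0.5691, -0.0732, 0.1628]
ee_rot: [0.516, 0.483, 0.517, -0.483]
force: [1.5, -0.5, 0.8]
gripper_width: 1.0
```

jog_arm:
  moves:
    - [[0, 0, 0, 0, 0, 40, 1], [0, 0, 0, 0, -20, 60, 1], [0, 0, 0, -10, -60, 70, 1], [0, 0, 0, -20, -100, 70, 1], [0, 0, 0, -30, -145, 70, 1]]

```text
time_s: 45.25
tcp_pos: [0.5392, -0.2187, 0.2337]
ee_rot: [0.518, 0.483, 0.516, -0.482]
force: [-0.1, 0.1, 0.0]
gripper_width: 0.998
```

jog_arm:
  moves:
    - [[0, 0, 0, -20, -40, 0, 1], [0, 0, 0, -50, -80, 0, 1], [0, 0, 0, -75, -120, 0, 1], [0, 0, 0, -100, -160, 0, 1], [0, 0, 0, -130, -200, 0, 1]]

```text
time_s: 45.75
tcp_pos: [0.4086, -0.4199, 0.234]
ee_rot: [0.518, 0.483, 0.516, -0.482]
force: [0.4, -1.1, -0.4]
gripper_width: 1.001
```

jog_arm:
  moves:
    - [[0, 0, 0, -20, -35, 0, 1], [0, 0, 0, -50, -70, 0, 1], [0, 0, 0, -80, -105, 0, 1], [0, 0, 0, -120, -130, 0, 1], [0, 0, 0, -150, -140, 0, 1]]

```text
time_s: 46.25
tcp_pos: [0.2546, -0.5626, 0.2334]
ee_rot: [0.517, 0.483, 0.516, -0.483]
force: [-0.7, -0.3, 0.2]
gripper_width: 0.999
```

```bash
python3 - <<'E'
from h import *
st()
t=imaging.get_image('top'); s=imaging.get_image('scene')
cv2.imwrite('pics/t16.png',t);cv2.imwrite('pics/s16.png',s)
cv2.imwrite('pics/t16z.png',cv2.resize(t[100:210,185:345],None,fx=5,fy=5,interpolation=cv2.INTER_CUBIC))
cv2.imwrite('pics/s16z.png',cv2.resize(s[185:295,165:340],None,fx=4.5,fy=4.5,interpolation=cv2.INTER_CUBIC))
st()
# masks: pale-gray bits in caddy before/after
t0=cv2.imread('pics/top0.png');s0=cv2.imread('pics/scene0.png')
def cen(im,x0,y0,x1,y1):
    c=im[y0:y1,x0:x1]; hsv=cv2.cvtColor(c,cv2.COLOR_BGR2HSV); m=(hsv[...,1]<70)
    ys,xs=np.nonzero(m); return (xs.mean()+x0).round(2),(ys.mean()+y0).round(2),m.sum()
for n,b in (('tins',(236,155,272,186)),('bottle',(280,152,312,182))): print('top',n,cen(t0,*b),cen(t,*b))
for n,b in (('tins',(248,196,285,234)),('bottle',(204,196,236,232))): print('scene',n,cen(s0,*b),cen(s,*b))
E
```

```text
t 46.25 tcp [ 0.2546 -0.5626  0.2334] F [-0.7 -0.3  0.2] w 0.999
x [ 0.001 -0.001 -1.   ] z [ 0.066 -0.998  0.001] jawyaw -86.21
q [ 1.407  0.272 -0.369  1.525  0.099  1.361 -0.475]
t 46.35 tcp [ 0.2513 -0.5632  0.2335] F [-0.4 -0.5 -0.2] w 0.998
x [-0.001 -0.002 -1.   ] z [ 0.06  -0.998  0.001] jawyaw -86.56
q [ 1.409  0.27  -0.367  1.527  0.1    1.362 -0.477]
top tins (np.float64(252.93), np.float64(169.0), np.int64(516)) (np.float64(253.26), np.float64(168.72), np.int64(520))
top bottle (np.float64(295.61), np.float64(164.6), np.int64(447)) (np.float64(295.7), np.float64(164.29), np.int64(445))
scene tins (np.float64(265.09), np.float64(215.97), np.int64(826)) (np.float64(265.02), np.float64(216.03), np.int64(822))
scene bottle (np.float64(218.42), np.float64(214.95), np.int64(693)) (np.float64(218.2), np.float64(215.12), np.int64(686))
```

View pics/t16z.png

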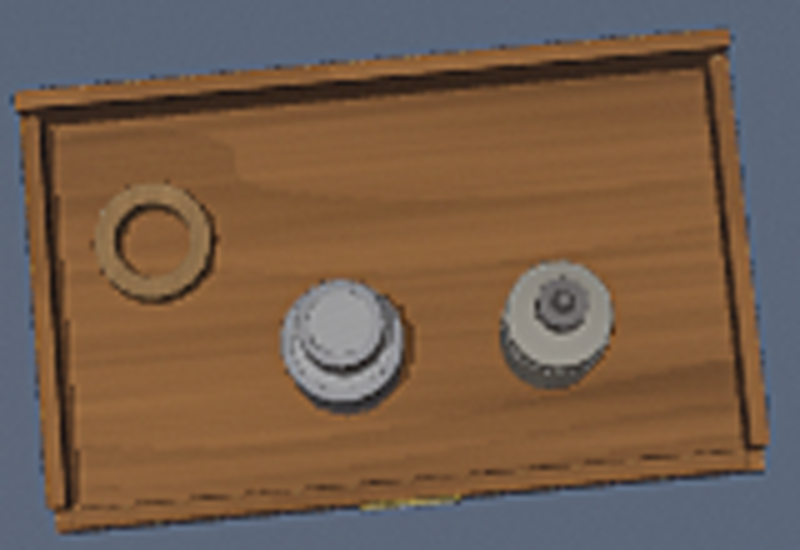

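View pics/s16.png

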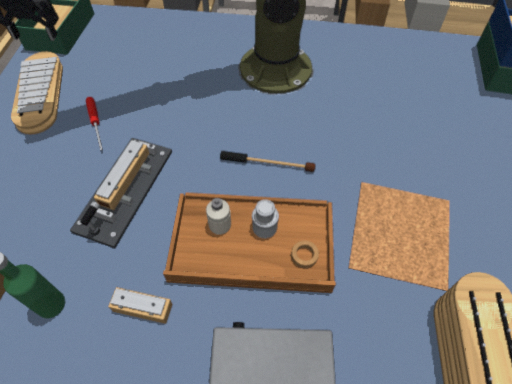

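View pics/s16z.png

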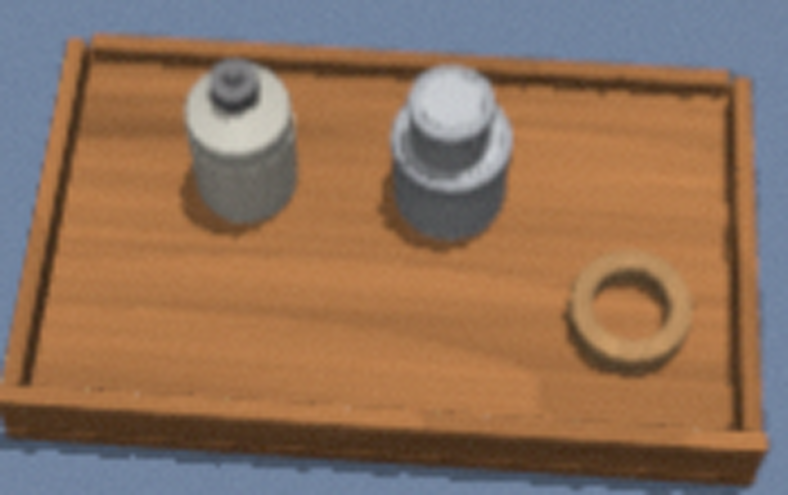

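View pics/t16.png

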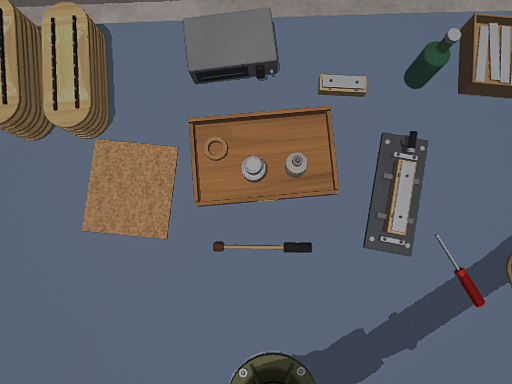

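jog_arm:
  moves:
    - [[0, 0, 0, 0, 0, 0, 1], [0, 0, 0, 0, 0, 0, 1], [0, 0, 0, 0, 0, 0, 1], [0, 0, 0, 0, 0, 0, 1], [0, 0, 0, 0, 0, 0, 1]]

```text
time_s: 46.85
tcp_pos: [0.2523, -0.5627, 0.2335]
ee_rot: [0.515, 0.484, 0.515, -0.485]
force: [0.3, 0.2, 0.6]
gripper_width: 0.999
```

```bash
python3 - <<'E'
from h import *
st(); print(robot.job_done())
E
```

```text
t 46.85 tcp [ 0.2523 -0.5627  0.2335] F [0.3 0.2 0.6] w 0.999
x [-0.001 -0.001 -1.   ] z [ 0.062 -0.998  0.001] jawyaw -86.46
q [ 1.409  0.27  -0.368  1.527  0.1    1.362 -0.477]
the job is handed in; nothing more can be done
None
```

The job is done and was handed in at 46.9 s. I moved the small tin, big tin and bottle to the cork mat, then laid the chime bar on the stand's felt rails. After that I put the big tin, the small tin on top of it, and the bottle back in the caddy.

- **Bottle and tins:** before and after pictures from the top and scene cameras show them back within about 0.4 pixel, roughly 1 mm. The small tin sits on the big one, and all three are upright.
- **Bar on the stand:** it lies between the end stops, about 1–2 mm from the stand's centre. It measured -12.8° in the top view and -12.1° in the scene view, against about -12.4° for the stand. The two cameras also differed by about 2.5 mm on the bar's position. That is close to the stated calibration accuracy of about 2 mm.
- **Tape roll and mallet:** both look unmoved by eye; I did not measure them.
- **Forces:** the largest wrist force in my readings was about 8 N, and none of the checks failed.

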